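# Set up the shutter tester

### The arm

A 6-joint arm with a two-finger parallel gripper is mounted at the origin on the work surface. World frame = base frame: x ahead of the robot, y to its left, z up, the work surface at z = 0. Lengths are in mm, angles in degrees, forces in N, time in s.
With the tool pointing down it reaches from about 300 to 850 mm from the base axis. Payload 4.2 kg.
Tool frame: the origin (TCP) lies on the centre line of the jaws, within the pads' length; the fingertips stand 14 mm ahead of it and the grasp point (between the pads) lies 5 mm behind it (env.finger_overhang is the z of the fingertips in the tool frame, in mm); z points along the fingers, y is the line along which they close (so a half turn about z gives the same grasp; the last joint's range is limited). The gripper opens to 91 mm and grips with 3 to 60 N. Pads are 32 mm wide; open, the fingers measure 118 mm over their backs; the gripper's body (76 mm by 178 mm) begins 60 mm behind the grasp point.
Start: joints at [-67.953, 18.312, 89.639, -0, 72.044, -1.146], TCP at [226.459, -528.543, 227.976] pointing down, gripper open.
Joint ranges: [-177.97, 177.97], [-48.28, 115.42], [12.27, 149.76], [-77.06, 257.06], [2.81, 150.46], [-146.56, 146.56]. Speed limits (degrees/s): [147.25, 147.25, 180, 180, 180, 180].

### API

Orientations are given as [roll, pitch, yaw] about the fixed x, y, z axes, in that order (R = Rz(yaw) Ry(pitch) Rx(roll)).
In Python, from workcell import sensors, viewer, env gives the robot as it stands. The module is installed in compiled form; this text tells all that it offers.
- The arm moves only by the tool step_arm, never from a script. Its argument "plan" is one flat list of numbers, 6 for each row, row after row: the shift along the tool's x, y, z in cm, then the turn, a rotation vector about the tool's x, y, z in rad. In form: [x, y, z, wx, wy, wz, x, y, z, wx, wy, wz, ...]. A call has 1 to 5 rows; each row shifts and turns the commanded pose from where the row before left it, along the tool's axes as they then stand; what a row does not reach is not made up. A row lasts 1/12 s, in which the tool goes at most 41.7 mm and 7.16 degrees, less where a joint would pass 70% of its speed; a pose out of reach is approached as far as the arm can. A call is refused whole if a number of a shift passes 4.17 or a number of a turn 0.125, either way. A call with a gripper value outside its range is refused whole. "hand" is the finger opening in cm, from 0 to 9.12, set as the call begins (left out, the last holds). The fingers move at their own pace and stop on an object; "newtons" is the grip in N (left out, the last holds). Time passes only in rows, so rows that do not move let the fingers close. It gives the time, the measured TCP pose, the force, the opening and the grip force at its end, in the units of the state.
- sensors.state(): the state, without advancing time (a new reading comes with each control period).
- viewer.grab_frame(name): name is "scene" or "top"; returns a dict with "img" (400x640x3 uint8, red, green, blue), "fx", "fy", "cx", "cy" (pixels), "position" and "attitude" of the camera in the world. Camera axes: x right, y down, z forward; pixel columns grow to the right and rows downward; lengths in mm; the calibration is good to about 2 mm. A picture is of the moment at which its call begins. There is no depth.
- env.job_done(): hands the job in; it is judged then, once.
Trained networks look in a picture, given as the dict that the camera call returned (one of the last four; its "shot" number tells which), for a name from the list of things; names that differ only in an ending like _2 or _b are one class to them, and where a whole thing is asked for, a point or a joint stands for the part that bears it (a point fixed in the world has none). Each returns a list of dicts, best first, with "score" (0 to 1); they miss things now and then, are a little off and sometimes report something else, mostly with a low value. They report only what shows in the picture. A call takes as long as a camera call. They do not tell look-alikes from the thing itself.
- viewer.boxes_of(name, picture): "location" ([column, row] in pixels, amid what is visible of it).
- viewer.pinpoint(name, picture): "location" ([column, row] in pixels: a listed point, or the origin of a listed thing).
The state is a dict: "time_s": time; "qpos": joint angles; "qvel": joint speeds; "effort": joint torques, N m; "ee_pos": TCP position; "ee_rot": TCP orientation; "force": force on the tool from outside, world axes, zero at the start; "torque": the same for the moment, N m; "gripper_width": finger opening in mm; "gripper_force": force on a finger pad.
Only numpy, scipy, OpenCV 4.12 (cv2) and the standard library are available. Lean on these libraries where they do the work, as an engineer would, in place of code of your own. Each camera call takes 0.05 s, during which the arm holds its last target. There are 200 camera calls.

### The job

Set up the shutter tester for the next camera: lift the green sensor board off its hook stand, slide it down the tester's two card guides and swing both red ejector levers fully in, so that the board is seated all the way down (a lever that stands in the way must be swung out first). Thread every adapter ring lying on the mat onto the post of the lens column, lying flat, the widest at the bottom and each narrower one above. Leave everything else on the bench where it is.

Things in the scene. Friction and masses are not known exactly. Their poses are not given: they have to be found in the camera images.
- tester: Shutter tester, fixed: grey base plate 90 x 190 x 12 mm (x, y, z), two upright black card guides facing each other across the slot, a grey housing 60 mm high behind (x +45 to +115 mm). Origin: centre of the plate's underside (3 mm above the table), straight below mid-slot; z up, y along the slot (the board's width), x across it (the board's thickness).
- slot (a point): Mid-slot, top of the unpressed contact strip, z = 26 mm of the tester. Guides open on top: 7 mm wide in x, end walls at y = +-46.5 mm, z = 12 to 88 mm, funnel (some 4 mm each side) up to 98 mm. The sprung strip (2.5 N, 4 N when 6 mm down) holds the board's underside at z = 26 mm; fully seated is z = 20 mm, and only the levers keep it there.
- lever_left (a joint): Red ejector lever at the slot's +y end (robot's left). 0 rad: fully in, handle upright; 1.0: fully out, handle leaning to +y. Starts at 0.3 to 1.0; stays where it is left (friction 0.1 N m). Its 25 mm toe, pointing inwards, presses the board's shoulder down as the lever swings in; the toe is out of the board's way only above 0.85 rad.
- lever_right (a joint): The mirrored red lever at the slot's -y end; 0 rad fully in, 1.0 rad fully out, leaning to -y. Starts at 0.3 to 1.0.
- lever_left_tip (a point): End of the left lever's handle, 60 mm from its hinge. The handle is 8 mm thick in the swing's direction, 14 mm wide along the tester's x.
- lever_right_tip (a point): End of the right lever's handle, 60 mm from its hinge; same handle. Follow the arc when pushing a handle in: a purely level push on the end of one that leans far out binds.
- lever_left_hinge (a point): Left lever's hinge axis (along the tester's x), at y = +64 mm, z = 100 mm of the tester, between two bracket plates of the same height. The toe is 8 mm high, its underside level with the hinge when in; when out, its end stands 25 mm above the hinge.
- lever_right_hinge (a point): Right lever's hinge axis, at y = -64 mm, z = 100 mm of the tester.
- board: Sensor board, 120 g: upright green card 90 wide (y) x 4 thick (x) x 80 mm high; from the middle of its upper edge a neck (20 wide, 26 mm high) carries a yellow grip bar (64 along y, 10 thick, 14 mm high, middle at z = 113 mm). Origin: middle of the lower edge, z up. Either face may look forward. Starts hanging by the bar on the stand's prongs.
- stand: Hook stand, fixed: wooden base, two posts at y = +-25 mm, from each a level prong 6 mm thick, 73 mm long to the stand's -x, upper side at z = 127 mm, its upturned end rising to z = 136 mm. Origin: underside of the base (3 mm above the table), midway between the posts; z up, x away from the prongs' open ends.
- hang (a point): Midway between the prongs, at their upper side, 45 mm out from the posts: where the bar's underside hangs. The prongs run under the bar's ends and over the card's shoulders (26 mm apart): lift the board 10 to 18 mm, draw it some 55 mm to the stand's -x past the upturned ends, and only then raise it.
- column: Lens column, fixed: dark disc of 72 mm diameter, 12 mm thick, with an upright steel post of 14 mm diameter, 56 mm high over the disc, its last 6 mm tapering. Origin: centre of the disc's underside (3 mm above the table); z up.
- column_foot (a point): Foot of the post: on its axis, on the disc's upper side.
- ring60: Black adapter ring, outer diameter 60 mm, hole 22 mm, 16 mm high; lies flat on the mat (3 mm thick). Origin: centre of its underside, z up. May be absent (None).
- ring52: Brass adapter ring, outer diameter 52 mm, hole 22 mm, 16 mm high; lies flat on the mat (3 mm thick). Origin: centre of its underside, z up. May be absent (None).
- ring44: Red adapter ring, outer diameter 44 mm, hole 22 mm, 16 mm high; lies flat on the mat (3 mm thick). Origin: centre of its underside, z up. May be absent (None).
- ring36: Silver aluminium adapter ring, outer diameter 36 mm, hole 22 mm, 16 mm high; lies flat on the mat (3 mm thick). Origin: centre of its underside, z up. May be absent (None).
- loupe: Black loupe, 38 mm diameter, 34 mm high, between the column and the stand. A bystander; origin at the centre of its underside.
- marker: White marker pen, 130 mm long, 16 mm thick. A bystander; origin at the centre of its underside.
- cap: Black lens cap, 52 mm diameter, 9 mm high, flat: a solid disc, not a ring. A bystander; origin at the centre of its underside.
Mind the look-alikes: they are no part of the job. Several things have the shape of the ring36; the one meant has the colours described above.

How it is judged:
By the outcome, as a careful person would: the job done as asked, in the order asked, and still so for the second after the job is handed in, with the robot touching nothing.
Of ring60, ring52, ring44, ring36 only 2 to 3 are there at a start; the rules pass over those that are not, and their reading is None.
At some moment in a run one of ring60, ring52, ring44, ring36 may be knocked a few centimetres aside while the robot is not near it.
It also fails if it takes over 210 s, if anything falls off the work surface, if the arm or the gripper's body presses on something with over 40 N, if the wrist force passes 120 N, or if a joint passes its speed limit or range.

## Working session

There is one attempt and no reset: what is moved stays moved. The work goes in short steps, Python scripts to look and compute and a tool call to move; the robot and the scene stay as the last step left them, time stands still between calls to the robot, and variables do not carry over. Pictures are saved under pics/ and viewed, at most 14 in all, crops included, and the job is handed in when it is done.

Besides the shell and the picture viewer there is one more tool, called as a command line: name --argument value ..., lists and objects as JSON in quotes. step_arm: Moves the arm, as the interface text tells. Its arguments: {"type":"object","properties":{"plan":{"type":"array","items":{"type":"number"}},"hand":{"type":"number"},"newtons":{"type":"number"}},"required":["plan"]}

```bash
mkdir -p pics; cat > h.py <<'E'
import numpy as np,cv2
from workcell import sensors,viewer,env
from scipy.spatial.transform import Rotation as R
def ray(p,uv):
    A=np.array(p["attitude"],float)
    M=A if A.shape==(3,3) else R.from_euler('xyz',A,degrees=True).as_matrix()
    d=M@np.array([(uv[0]-p["cx"])/p["fx"],(uv[1]-p["cy"])/p["fy"],1]); return np.array(p["position"],float),d/np.linalg.norm(d)
def tri(a,ua,b,ub):
    o1,d1=ray(a,ua);o2,d2=ray(b,ub)
    s=np.linalg.lstsq(np.c_[d1,-d2],o2-o1,rcond=None)[0]
    q1=o1+s[0]*d1;q2=o2+s[1]*d2; return (q1+q2)/2,np.linalg.norm(q1-q2)
def atz(p,uv,z):
    o,d=ray(p,uv); return o+d*(z-o[2])/d[2]
def save(p,n): cv2.imwrite("pics/"+n,cv2.cvtColor(p["img"],cv2.COLOR_RGB2BGR))
E
python3 - <<'E'
from h import *
np.set_printoptions(precision=1,suppress=True)
s=viewer.grab_frame("scene");t=viewer.grab_frame("top")
save(s,"s0.png");save(t,"t0.png")
for p in(s,t): print(p["position"],p["attitude"],p["fx"],p["cx"],p["cy"])
for n in "tester slot lever_left_tip lever_right_tip lever_left_hinge lever_right_hinge board stand hang column column_foot ring60 ring52 ring44 ring36 loupe marker cap".split():
    a=viewer.pinpoint(n,s);b=viewer.pinpoint(n,t)
    print(n,[(np.round(x["location"]),round(x["score"],2)) for x in a[:3]],'|',[(np.round(x["location"]),round(x["score"],2)) for x in b[:3]])
    if a and b: print('   ',*tri(s,a[0]["location"],t,b[0]["location"]))
print(sensors.state())
E
```

```text
[1185.  -563.3  828.4] [-129.3    0.4   46.8] 441.0173903242839 314.15989879290015 197.1617160997845
[ 388.2  -12.2 1011.9] [-170.1    2.   -91.5] 398.8129266825298 316.5897673157554 203.76506802156646
tester [(array([364., 183.]), 0.91)] | [(array([214., 232.]), 0.96), (array([427., 162.]), 0.48)]
    [500.9 283.2   1.7] 0.6589260880574926
slot [(array([367., 177.]), 0.56)] | [(array([217., 225.]), 0.96), (array([370., 185.]), 0.59), (array([229., 226.]), 0.22)]
    [515.  269.6  38.6] 5.6169386550432305
lever_left_tip [(array([401., 136.]), 0.51)] | [(array([150., 212.]), 0.58)]
    [534.9 390.4 139.1] 1.7673694769774884
lever_right_tip [(array([338., 157.]), 0.64)] | [(array([244., 232.]), 0.62), (array([228., 226.]), 0.17)]
    [483.1 178.  138. ] 0.20884253530930186
lever_left_hinge [(array([385., 147.]), 0.58)] | [(array([176., 221.]), 0.48)]
    [516.8 341.1 112. ] 3.643458771822472
lever_right_hinge [(array([348., 160.]), 0.5)] | [(array([229., 226.]), 0.62)]
    [497.  211.2 119.4] 9.55311915577344
board [(array([236., 304.]), 0.77), (array([272., 227.]), 0.68), (array([316.
[... 1514 characters left out ...]
8)]
    [ 611.  -124.2    5.3] 9.965521123870955
marker [(array([174., 276.]), 0.92)] | [(array([456., 261.]), 0.67)]
    [ 411.3 -325.9  -15.9] 3.6114336020811626
cap [(array([314., 184.]), 0.45)] | [(array([263., 268.]), 0.87), (array([392., 244.]), 0.31)]
    [405.1 157.4  13.2] 0.884610514639863
{'time_s': 1.9, 'qpos': array([-68. ,  18.3,  89.6,   0. ,  72. ,  -1.1]), 'qvel': array([ 0.1,  0.1,  0.1, -0. , -0.1, -0. ]), 'effort': array([ -0. , -41.2, -23.2,   0.1,   0. ,  -0. ]), 'ee_pos': array([ 226.5, -528.5,  228. ]), 'ee_rot': array([180. ,  -0. ,  23.2]), 'force': array([-0.2, -0.8, -1.1]), 'torque': array([ 0., -0.,  0.]), 'gripper_force': 0.0, 'gripper_width': 91.13763746429252}
```

View pictures.

View pics/s0.png

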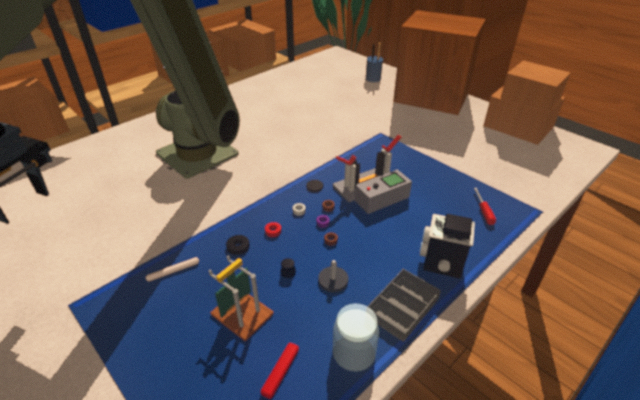

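View pics/t0.png

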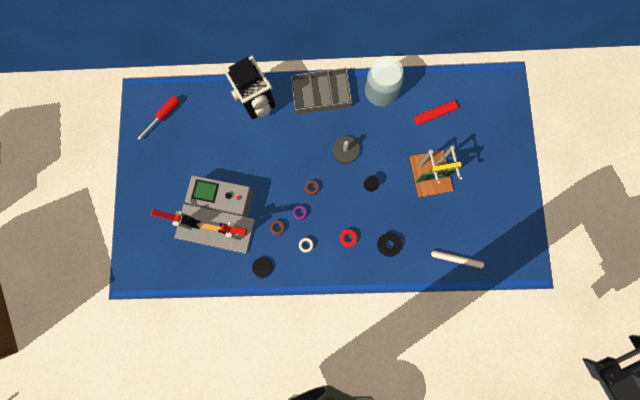

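```bash
python3 - <<'E'
from h import *
s=cv2.imread("pics/s0.png");t=cv2.imread("pics/t0.png")
f=lambda im,x,y,w,h:cv2.resize(im[y:y+h,x:x+w],(400,300),interpolation=cv2.INTER_CUBIC)
a=np.vstack([np.hstack([f(s,320,125,100,75+0),f(t,140,165,120,90)]),np.hstack([f(s,190,245,100,75),f(t,390,125,100,75)])])
cv2.imwrite("pics/c0.png",a)
np.set_printoptions(precision=1,suppress=True)
E
```

```text
(no output)
```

View pics/c0.png

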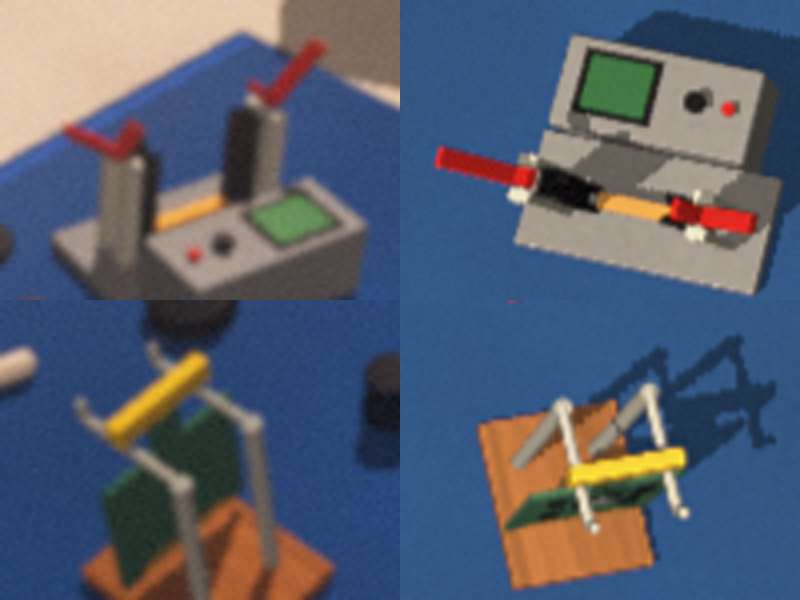

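```bash
cat >> h.py <<'E'
from scipy.optimize import least_squares
def proj(p,X):
    A=np.array(p["attitude"],float); M=R.from_euler('xyz',A,degrees=True).as_matrix()
    c=M.T@(np.array(X,float)-np.array(p["position"],float)); return np.array([p["fx"]*c[0]/c[2]+p["cx"],p["fy"]*c[1]/c[2]+p["cy"]])
def blob(p,lo,hi,roi):
    x0,x1,y0,y1=roi; m=cv2.inRange(cv2.cvtColor(p["img"],cv2.COLOR_RGB2HSV),lo,hi); k=np.zeros_like(m);k[y0:y1,x0:x1]=m[y0:y1,x0:x1]
    n,l,st,c=cv2.connectedComponentsWithStats(k); i=1+np.argmax(st[1:,4]); pts=np.argwhere(l==i)[:,::-1].astype(np.float32)
    return c[i],st[i,4],cv2.minAreaRect(pts)
def tester_model(q):
    x,y,yaw,al,ar=q; c,s_=np.cos(yaw),np.sin(yaw)
    W=lambda a,b,z:np.array([x+c*a-s_*b,y+s_*a+c*b,z+3])
    tip=lambda sg,a:W(0,sg*(64+60*np.sin(a)),100+60*np.cos(a))
    return W,tip
E
python3 - <<'E'
from h import *
np.set_printoptions(precision=2,suppress=True)
s=viewer.grab_frame("scene");t=viewer.grab_frame("top")
obs=[(t,(-45,95,12),(174.5,237)),(t,(-45,-95,12),(245.6,253.5)),(t,(45,-95,12),(254,219)),(s,(-45,-95,12),(333.2,185)),
 (s,(0,-64,100),(349.5,161.5)),(t,(0,-64,100),(228.5,228.5))]
tips=[(t,1,(152,212.1)),(t,-1,(246.5,231.6)),(s,1,(400,136.3)),(s,-1,(337.,157.))]
def f(q):
    W,tip=tester_model(q[:5]); r=[]
    for p,X,u in obs: r+=list(proj(p,W(*X))-u)
    for p,g,u in tips: r+=list(proj(p,tip(g,q[3] if g>0 else q[4]))-u)
    return np.array(r)
g=least_squares(f,[505,283,-.24,.85,.85],loss='soft_l1'); print(g.x,np.degrees(g.x[2])); print(f(g.x).reshape(-1,2))
# bar
a=blob(s,(20,130,100),(35,255,255),(200,260,250,300));b=blob(t,(20,130,100),(35,255,255),(420,475,150,180))
print("bar",a,b,tri(s,a[0],t,b[0])); 
for L in(a,b): print(cv2.boxPoints(L[2]).ravel())
# ring candidates
for n in("ring60","column_foot","column"):
    A=viewer.pinpoint(n,s);B=viewer.pinpoint(n,t)
    print(n,[x["location"] for x in A],[x["location"] for x in B])
    for x in A:
        for y in B:
            X,e=tri(s,x["location"],t,y["location"])
            if e<12 and -12<X[2]<30: print("  ",X,e,np.round(y["location"]))
E
```

```text
[509.73 280.31  -0.24   0.86   0.9 ] -13.750943600900225
[[-0.82  0.25]
 [ 0.35 -0.39]
 [ 0.47 -0.78]
 [-1.15 -2.12]
 [ 0.54  1.95]
 [ 1.17  0.68]
 [-1.06 -0.87]
 [-0.62  0.15]
 [-0.06 -0.65]
 [-0.61  0.22]]
bar (array([228.84, 268.97]), np.int32(150), ((229.24391174316406, 269.30487060546875), (6.4031243324279785, 29.673015594482422), 51.34019470214844)) (array([445.98, 166.45]), np.int32(159), ((445.5320129394531, 166.676025390625), (5.634891986846924, 30.14219856262207), 79.69515228271484)) (array([ 616.13, -277.03,  138.65]), np.float64(1.2626890213561923))
[215.66 276.07 238.83 257.54 242.83 262.54 219.66 281.07]
[430.2  166.6  459.86 161.21 460.86 166.75 431.21 172.14]
ring60 [[299.9, 214.3], [235.9, 243.6], [333.1, 239.9], [330.1, 208.2], [273.8, 227.2]] [[351.3, 243.0], [313.8, 188.4], [390.4, 242.0], [306.9, 246.3], [276.0, 229.7], [301.2, 215.6]]
   [459.39  49.41 -11.2 ] 5.306453264706412 [307. 246.]
   [ 459.18 -163.31   18.73] 4.692860926682729 [390. 242.]
   [608.7   29.75   5.64] 11.573906470857711 [314. 188.]
   [503.87 127.66  -7.03] 4.743052046789055 [276. 230.]
column_foot [[332.4, 276.3]] [[343.1, 147.5], [366.8, 183.2]]
   [706.13 -57.11  16.07] 7.884991813307335 [343. 148.]
column [[335.6, 284.3]] [[344.0, 148.7]]
   [712.89 -57.45  -8.29] 0.4683798315269861 [344. 149.]
```

step_arm --plan '[0, 0, 0, 0, 0, -0.116, 0, 0, 0, 0, 0, -0.116, 0, 0, 0, 0, 0, -0.116, 0, 0, 0, 0, 0, -0.116, 0, 0, 0, 0, 0, -0.116]' --hand 0 --newtons 30

```text
time_s: 2.72
ee_pos: [226.5, -528.6, 228.0]
ee_rot: [180.0, 0.0, 56.8]
force: [0.3, 1.1, 0.0]
gripper_width: 60.6
gripper_force: 0.0
```

step_arm --plan '[0, 0, 0, 0, 0, -0.116, 0, 0, 0, 0, 0, -0.116, 0, 0, 0, 0, 0, -0.114, 3.8, 0.3, 0, 0, 0, 0, 3.8, 0.3, 0, 0, 0, 0]'

```text
time_s: 3.13
ee_pos: [250.2, -456.4, 227.4]
ee_rot: [180.0, -0.0, 76.1]
force: [1.2, 0.6, 0.2]
gripper_width: 27.3
gripper_force: 0.0
```

step_arm --plan '[3.8, 0.3, 0, 0, 0, 0, 3.8, 0.3, 0, 0, 0, 0, 3.8, 0.3, 0, 0, 0, 0, 3.8, 0.3, 0, 0, 0, 0, 3.8, 0.3, 0, 0, 0, 0]'

```text
time_s: 3.55
ee_pos: [310.2, -273.5, 228.1]
ee_rot: [180.0, 0.0, 76.2]
force: [2.2, -0.1, 1.1]
gripper_width: 0.2
gripper_force: 0.0
```

step_arm --plan '[3.8, 0.3, 0, 0, 0, 0, 3.8, 0.3, 0, 0, 0, 0, 3.8, 0.3, 0, 0, 0, 0, 3.8, 0.3, 0, 0, 0, 0, 3.8, 0.3, 0, 0, 0, 0]'

```text
time_s: 3.97
ee_pos: [370.0, -92.4, 228.3]
ee_rot: [179.9, 0.0, 76.2]
force: [1.8, -0.7, -0.3]
gripper_width: 0.8
gripper_force: 0.0
```

step_arm --plan '[3.8, 0.3, 0, 0, 0, 0, 3.8, 0.3, 0, 0, 0, 0, 3.8, 0.3, 0, 0, 0, 0, 3.8, 0.3, 0, 0, 0, 0, 3.8, 0.3, 0, 0, 0, 0]'

```text
time_s: 4.38
ee_pos: [429.7, 88.9, 228.2]
ee_rot: [179.9, -0.0, 76.3]
force: [0.7, -0.8, 0.2]
gripper_width: 0.5
gripper_force: 0.0
```

step_arm --plan '[3.8, 0.3, 0, 0, 0, 0, 3.8, 0.3, 0, 0, 0, 0, 3.8, 0.3, 0, 0, 0, 0, 3.8, 0.3, 0, 0, 0, 0, 0, 0, 0, 0, 0, 0]'

```text
time_s: 4.8
ee_pos: [479.4, 237.5, 227.6]
ee_rot: [179.9, -0.2, 76.5]
force: [0.8, 0.1, 0.4]
gripper_width: 0.8
gripper_force: 0.0
```

step_arm --plan '[3.9, 0.48, 0, 0, 0, 0, 3.9, 0.48, 0, 0, 0, 0, 3.9, 0.48, 0, 0, 0, 0, 3.9, 0.48, 0, 0, 0, 0, 0, 0, 0, 0, 0, 0]'

```text
time_s: 5.22
ee_pos: [534.8, 384.3, 226.3]
ee_rot: [180.0, -0.2, 76.4]
force: [0.4, -0.6, 0.3]
gripper_width: 0.6
gripper_force: 0.0
```

step_arm --plan '[0, 0, 3.0, 0, 0, 0, 0, 0, 3.0, 0, 0, 0, 0, 0, 0, 0, 0, 0, 0, 0, 0, 0, 0, 0]'

```text
time_s: 5.55
ee_pos: [532.3, 377.4, 166.7]
ee_rot: [-179.9, 0.2, 76.2]
force: [-0.4, -0.6, 0.7]
gripper_width: 0.6
gripper_force: 0.0
```

step_arm --plan '[0, 0, 0.2, 0, 0, 0, 0, 0, 0.2, 0, 0, 0, 0, 0, 0.1, 0, 0, 0, 0, 0, 0, 0, 0, 0, 0, 0, 0, 0, 0, 0]'

```text
time_s: 5.97
ee_pos: [533.3, 378.6, 163.8]
ee_rot: [179.9, -0.1, 76.2]
force: [-0.2, 0.8, 0.0]
gripper_width: 0.3
gripper_force: 0.0
```

step_arm --plan '[0, 0, 0.1, 0, 0, 0, 0, 0, 0.1, 0, 0, 0, 0, 0, 0.1, 0, 0, 0, 0, 0, 0, 0, 0, 0, 0, 0, 0, 0, 0, 0]'

```text
time_s: 6.38
ee_pos: [533.3, 378.9, 160.3]
ee_rot: [180.0, -0.0, 76.3]
force: [0.7, 0.0, 1.6]
gripper_width: 0.5
gripper_force: 1.0
```

step_arm --plan '[0, 0, 0.1, 0, 0, 0, 0, 0, 0.1, 0, 0, 0, 0, 0, 0.1, 0, 0, 0, 0, 0, 0, 0, 0, 0, 0, 0, 0, 0, 0, 0]'

```text
time_s: 6.8
ee_pos: [533.7, 380.4, 158.1]
ee_rot: [179.9, -0.3, 76.2]
force: [-0.3, 4.0, 4.8]
gripper_width: 0.6
gripper_force: 2.5
```

step_arm --plan '[0, 0, 0.1, 0, 0, 0, 0, 0, 0.1, 0, 0, 0, 0, 0, 0.1, 0, 0, 0, 0, 0, 0, 0, 0, 0, 0, 0, 0, 0, 0, 0]'

```text
time_s: 7.22
ee_pos: [534.2, 380.8, 155.6]
ee_rot: [179.9, -0.3, 76.2]
force: [0.5, 4.5, 5.7]
gripper_width: 0.2
gripper_force: 2.9
```

step_arm --plan '[0, 0, 0.1, 0, 0, 0, 0, 0, 0.1, 0, 0, 0, 0, 0, 0, 0, 0, 0, 0, 0, 0, 0, 0, 0]'

```text
time_s: 7.55
ee_pos: [534.1, 380.2, 153.1]
ee_rot: [179.9, -0.3, 76.2]
force: [2.2, 4.0, 4.0]
gripper_width: 0.5
gripper_force: 2.6
```

step_arm --plan '[0, 0, 0.1, 0, 0, 0, 0, 0, 0.1, 0, 0, 0, 0, 0, 0, 0, 0, 0, 0, 0, 0, 0, 0, 0]'

```text
time_s: 7.88
ee_pos: [534.3, 380.4, 151.9]
ee_rot: [179.8, -0.3, 76.2]
force: [0.8, 4.1, 8.5]
gripper_width: 0.6
gripper_force: 4.0
```

step_arm --plan '[0, 0, 0.1, 0, 0, 0, 0, 0, 0.1, 0, 0, 0, 0, 0, 0, 0, 0, 0, 0, 0, 0, 0, 0, 0]'

```text
time_s: 8.22
ee_pos: [534.5, 380.7, 151.3]
ee_rot: [179.8, -0.4, 76.2]
force: [-1.6, 2.5, 12.8]
gripper_width: 0.5
gripper_force: 6.7
```

step_arm --plan '[0, 0, -3.5, 0, 0, 0, -3.52, 0, 0, 0, 0, 0, -3.52, 0, 0, 0, 0, 0, -3.52, 0, 0, 0, 0, 0, -3.52, 0, 0, 0, 0, 0]'

```text
time_s: 8.63
ee_pos: [498.3, 239.9, 182.1]
ee_rot: [-179.9, 0.1, 76.3]
force: [0.8, -0.5, 0.3]
gripper_width: 0.3
gripper_force: 0.0
```

step_arm --plan '[-3.52, 0, 0, 0, 0, 0, -3.52, 0, 0, 0, 0, 0, 0, 0, 0, 0, 0, 0, 0, 0, 0, 0, 0, 0, 0, 0, 2.2, 0, 0, 0]'

```text
time_s: 9.05
ee_pos: [485.8, 174.4, 164.0]
ee_rot: [179.6, -0.3, 76.2]
force: [1.1, 0.8, 0.3]
gripper_width: 0.5
gripper_force: 0.0
```

step_arm --plan '[0, 0, 0.2, 0, 0, 0, 0, 0, 0.2, 0, 0, 0, 0, 0, 0.1, 0, 0, 0, 0, 0, 0, 0, 0, 0, 0, 0, 0, 0, 0, 0]'

```text
time_s: 9.47
ee_pos: [483.0, 174.0, 156.4]
ee_rot: [180.0, 0.0, 76.3]
force: [-0.0, -1.1, 2.5]
gripper_width: 0.6
gripper_force: 1.0
```

step_arm --plan '[0, 0, 0.1, 0, 0, 0, 0, 0, 0.1, 0, 0, 0, 0, 0, 0.1, 0, 0, 0, 0, 0, 0, 0, 0, 0, 0, 0, 0, 0, 0, 0]'

```text
time_s: 9.88
ee_pos: [483.0, 173.2, 153.4]
ee_rot: [180.0, 0.0, 76.3]
force: [-1.8, -3.3, 4.7]
gripper_width: 0.1
gripper_force: 2.3
```

step_arm --plan '[0, 0, 0.1, 0, 0, 0, 0, 0, 0.1, 0, 0, 0, 0, 0, 0, 0, 0, 0, 0, 0, 0, 0, 0, 0]'

```text
time_s: 10.22
ee_pos: [483.2, 173.1, 151.9]
ee_rot: [179.9, 0.0, 76.3]
force: [-1.6, -4.5, 8.4]
gripper_width: 0.4
gripper_force: 4.2
```

step_arm --plan '[0, 0, 0.1, 0, 0, 0, 0, 0, 0.05, 0, 0, 0, 0, 0, 0, 0, 0, 0, 0, 0, 0, 0, 0, 0]'

```text
time_s: 10.55
ee_pos: [483.3, 173.0, 151.4]
ee_rot: [179.9, 0.0, 76.3]
force: [-3.4, -5.7, 15.9]
gripper_width: 0.7
gripper_force: 7.3
```

step_arm --plan '[0, 0, -4, 0, 0, 0, 0, 0, -3, 0, 0, 0, 0, 0, 0, 0, 0, 0]' --hand 4

```text
time_s: 10.8
ee_pos: [486.5, 175.4, 225.2]
ee_rot: [179.4, -0.5, 76.2]
force: [1.1, -0.3, 0.1]
gripper_width: 17.8
gripper_force: 0.0
```

```bash
python3 - <<'E'
from h import *
np.set_printoptions(precision=2,suppress=True)
s=viewer.grab_frame("scene");t=viewer.grab_frame("top")
Y=((20,130,100),(35,255,255))
a=blob(s,*Y,(200,260,250,300));b=blob(t,*Y,(420,475,150,180))
print("bar",a[0],b[0],tri(s,a[0],t,b[0]))
# fit bar box (centre,yaw) by comparing hull masks extents
def pts(q):
    x,y,z,w=q;c,n=np.cos(w),np.sin(w)
    return [np.array([x+c*i*5-n*j*32,y+n*i*5+c*j*32,z+k*7]) for i in(-1,1) for j in(-1,1) for k in(-1,1)]
def f(q):
    r=[]
    for p,m in((s,a),(t,b)):
        P=np.array([proj(p,X) for X in pts(q)],np.float32); 
        (c),sz,an=m[2]; box=cv2.boxPoints(m[2]); h=cv2.convexHull(P)[:,0]
        M=cv2.moments(h); cen=np.array([M['m10'],M['m01']])/M['m00']
        w=m[0]; u=box[1]-box[0];v=box[2]-box[1]; l=u if np.hypot(*u)>np.hypot(*v) else v; l=l/np.hypot(*l)
        d=P.mean(0)*0; e=np.array([proj(p,np.mean(pts(q),0)+32*np.array([-np.sin(q[3]),np.cos(q[3]),0]))-proj(p,np.mean(pts(q),0))])[0]
        r+=list(cen-w)+[ (e[0]*l[1]-e[1]*l[0])*1.0]
    return r
g=least_squares(f,[616,-277,137,.15],diff_step=1e-4); print(g.x,np.degrees(g.x[3]),np.array(f(g.x)))
print(sensors.state()["ee_pos"],sensors.state()["ee_rot"])
E
```

```text
bar [228.9 269.9] [446.07 166.3 ] (array([ 616.92, -277.74,  136.98]), np.float64(1.1893821352144587))
[ 616.87 -277.24  137.21    0.14] 8.042149219271037 [ 0.16 -0.01  0.03  0.15  0.09  0.02]
[483.67 174.3  220.36] [179.85  -0.16  76.25]
```

step_arm --plan '[0, 0, 0, 0, 0, -0.095, 0, 0, 0, 0, 0, -0.095, 0, 0, 0, 0, 0, -0.095, 0, 0, 0, 0, 0, -0.095, -3.88, 0.58, 0, 0, 0, 0]' --hand 4

```text
time_s: 11.32
ee_pos: [492.4, 140.2, 217.4]
ee_rot: [-179.8, -0.2, 98.5]
force: [1.1, 0.2, 0.3]
gripper_width: 39.9
gripper_force: 0.0
```

step_arm --plan '[-3.88, 0.58, 0, 0, 0, 0, -3.88, 0.58, 0, 0, 0, 0, -3.88, 0.58, 0, 0, 0, 0, -3.88, 0.58, 0, 0, 0, 0, -3.88, 0.58, 0, 0, 0, 0]'

```text
time_s: 11.73
ee_pos: [549.4, -53.6, 217.4]
ee_rot: [-179.9, -0.1, 98.0]
force: [-0.0, 0.5, -0.3]
gripper_width: 40.4
gripper_force: 0.0
```

step_arm --plan '[-3.88, 0.58, 0, 0, 0, 0, -3.88, 0.58, 0, 0, 0, 0, -3.88, 0.58, 0, 0, 0, 0, -3.88, 0.58, 0, 0, 0, 0, -3.88, 0.58, 0, 0, 0, 0]'

```text
time_s: 12.15
ee_pos: [605.5, -241.6, 217.1]
ee_rot: [-179.9, -0.1, 98.0]
force: [-0.3, -0.1, -0.2]
gripper_width: 39.8
gripper_force: 0.0
```

step_arm --plan '[-3.88, 0.58, 0, 0, 0, 0, 0, 0, 0, 0, 0, 0, 0, 0, 0, 0, 0, 0, 0, 0, 0, 0, 0, 0, 0, 0, 0, 0, 0, 0]'

```text
time_s: 12.57
ee_pos: [616.4, -276.3, 218.5]
ee_rot: [-179.9, -0.1, 98.1]
force: [-0.2, 0.8, 0.9]
gripper_width: 40.1
gripper_force: 0.0
```

step_arm --plan '[-0.1, 0, 3.5, 0, 0, 0, 0, 0, 3.0, 0, 0, 0, 0, 0, 1.0, 0, 0, 0, 0, 0, 1.0, 0, 0, 0, 0, 0, 0, 0, 0, 0]'

```text
time_s: 12.98
ee_pos: [616.3, -277.6, 133.1]
ee_rot: [-179.9, -0.1, 98.1]
force: [0.4, 0.5, 0.1]
gripper_width: 39.7
gripper_force: 0.0
```

step_arm --plan '[0, 0, 0, 0, 0, 0, 0, 0, 0, 0, 0, 0, 0, 0, 0, 0, 0, 0, 0, 0, 0, 0, 0, 0, 0, 0, 0, 0, 0, 0]' --hand 0 --newtons 25

```text
time_s: 13.4
ee_pos: [617.6, -279.1, 135.6]
ee_rot: [179.9, 0.1, 98.0]
force: [2.2, -1.2, 1.1]
gripper_width: 9.9
gripper_force: 25.6
```

step_arm --plan '[0, 0, 0, 0, 0, 0, 0, 0, 0, 0, 0, 0, 0, 0, 0, 0, 0, 0, 0, 0, 0, 0, 0, 0, 0, 0, 0, 0, 0, 0]'

```text
time_s: 13.82
ee_pos: [617.6, -279.1, 135.5]
ee_rot: [179.9, 0.1, 98.0]
force: [1.1, 0.1, 5.5]
gripper_width: 9.9
gripper_force: 25.0
```

step_arm --plan '[0, 0, -0.7, 0, 0, 0, 0, 0, -0.7, 0, 0, 0, 0, 0, 0, 0, 0, 0, 0, 0, 0, 0, 0, 0, 0, 0, 0, 0, 0, 0]'

```text
time_s: 14.23
ee_pos: [616.5, -278.8, 148.0]
ee_rot: [-179.9, -0.0, 98.0]
force: [0.6, -0.1, -1.7]
gripper_width: 9.9
gripper_force: 25.0
```

step_arm --plan '[0, -1.5, -0.1, 0, 0, 0, 0, -1.5, 0, 0, 0, 0, 0, -1.5, 0, 0, 0, 0, 0, -1.5, 0, 0, 0, 0, 0, 0, 0, 0, 0, 0]'

```text
time_s: 14.65
ee_pos: [554.5, -287.3, 149.0]
ee_rot: [-179.8, -0.1, 98.0]
force: [0.1, -0.1, -2.1]
gripper_width: 10.0
gripper_force: 25.0
```

step_arm --plan '[0, -1.5, 0, 0, 0, 0, 0, -1, 0, 0, 0, 0, 0, 0, -3, 0, 0, 0, 0, 0, -3, 0, 0, 0, 0, 0, -3, 0, 0, 0]'

```text
time_s: 15.07
ee_pos: [532.4, -290.6, 239.9]
ee_rot: [-179.9, -0.1, 98.0]
force: [0.5, -0.3, -1.0]
gripper_width: 9.9
gripper_force: 25.0
```

step_arm --plan '[0, 0, -3, 0, 0, 0, 0, 0, 0, 0, 0, 0, 0, 0, 0, 0, 0, 0, 0, 0, 0, 0, 0, 0]'

```text
time_s: 15.4
ee_pos: [532.4, -290.4, 268.4]
ee_rot: [-179.9, -0.1, 98.0]
force: [0.2, 0.2, -0.2]
gripper_width: 9.9
gripper_force: 25.0
```

```bash
python3 - <<'E'
from h import *
s=viewer.grab_frame("scene");t=viewer.grab_frame("top")
a=np.hstack([cv2.resize(p["img"],(400,250)) for p in(s,t)])
b=np.hstack([cv2.resize(s["img"][200:350,130:330],(400,300),interpolation=cv2.INTER_CUBIC),cv2.resize(t["img"][120:270,380:580],(400,300),interpolation=cv2.INTER_CUBIC)])
save({"img":np.vstack([a,b])},"c1.png"); print(sensors.state()["ee_pos"])
E
```

```text
[ 532.04155033 -290.26772704  267.42570764]
```

View pics/c1.png

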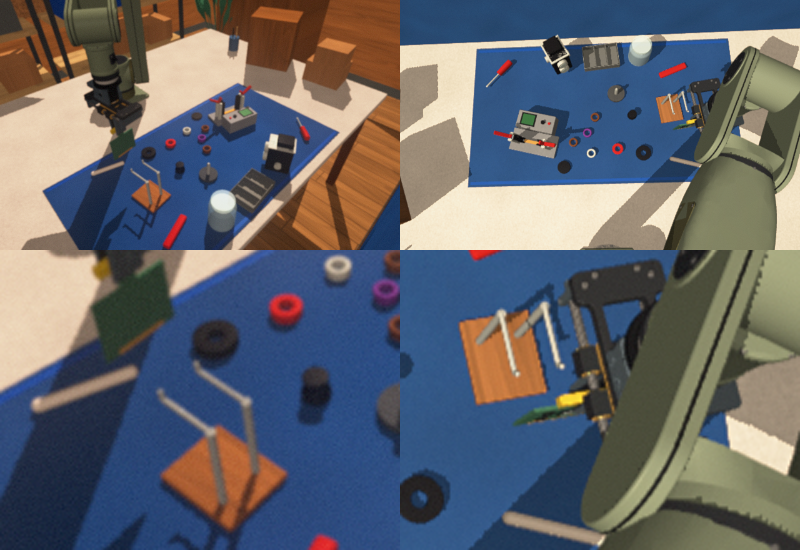

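step_arm --plan '[0, 0, 0, 0, 0, 0.095, 0, 0, 0, 0, 0, 0.095, 0, 0, 0, 0, 0, 0.095, 0, 0, 0, 0, 0, 0.095, 2.0, -0.6, 0, 0, 0, 0]'

```text
time_s: 15.92
ee_pos: [531.4, -272.2, 267.2]
ee_rot: [-179.9, 0.1, 75.9]
force: [0.7, 0.4, -1.1]
gripper_width: 9.8
gripper_force: 25.0
```

step_arm --plan '[3.8, -1.1, 0, 0, 0, 0, 3.8, -1.1, 0, 0, 0, 0, 3.8, -1.1, 0, 0, 0, 0, 3.8, -1.1, 0, 0, 0, 0, 3.8, -1.1, 0, 0, 0, 0]'

```text
time_s: 16.33
ee_pos: [522.3, -70.5, 267.9]
ee_rot: [-179.8, 0.0, 76.2]
force: [0.5, -0.3, -1.4]
gripper_width: 9.9
gripper_force: 25.0
```

step_arm --plan '[3.8, -1.1, 0, 0, 0, 0, 3.8, -1.1, 0, 0, 0, 0, 3.8, -1.1, 0, 0, 0, 0, 3.8, -1.1, 0, 0, 0, 0, 3.8, -1.1, 0, 0, 0, 0]'

```text
time_s: 16.75
ee_pos: [514.0, 127.1, 268.0]
ee_rot: [-179.9, 0.1, 76.3]
force: [0.3, 0.6, -0.1]
gripper_width: 9.6
gripper_force: 25.0
```

step_arm --plan '[3.8, -1.1, 0, 0, 0, 0, 3.8, -1.1, 0, 0, 0, 0, 3.0, -0.8, 0, 0, 0, 0, 0, 0, 0, 0, 0, 0, 0, 0, 0, 0, 0, 0]'

```text
time_s: 17.17
ee_pos: [510.4, 236.5, 267.6]
ee_rot: [-179.9, 0.1, 76.4]
force: [1.4, 0.3, -2.2]
gripper_width: 9.6
gripper_force: 25.0
```

step_arm --plan '[0, 0, 0, 0, 0, 0, 0, 0, 0, 0, 0, 0, 0, 0, 0, 0, 0, 0]'

```text
time_s: 17.42
ee_pos: [511.2, 234.1, 269.2]
ee_rot: [-180.0, 0.0, 76.1]
force: [-0.5, -0.0, -0.5]
gripper_width: 10.0
gripper_force: 25.0
```

step_arm --plan '[2.2, -0.6, 0, 0, 0, 0, 2.2, -0.6, 0, 0, 0, 0, 0, 0, 1.5, 0, 0, 0, 0, 0, 1.2, 0, 0, 0, 0, 0, 0, 0, 0, 0]'

```text
time_s: 17.83
ee_pos: [508.9, 279.6, 240.0]
ee_rot: [-179.8, 0.2, 76.2]
force: [-0.0, -0.9, -1.9]
gripper_width: 9.7
gripper_force: 25.0
```

step_arm --plan '[0, 0, 0, 0, 0, 0, 0, 0, 0, 0, 0, 0, 0, 0, 0, 0, 0, 0]'

```text
time_s: 18.08
ee_pos: [510.6, 280.7, 243.5]
ee_rot: [179.9, -0.1, 76.2]
force: [0.2, 1.4, -1.0]
gripper_width: 9.9
gripper_force: 25.0
```

```bash
python3 - <<'E'
from h import *
np.set_printoptions(precision=1,suppress=True)
s=viewer.grab_frame("scene");t=viewer.grab_frame("top")
f=lambda im,x,y,w,h:cv2.resize(im[y:y+h,x:x+w],(400,300),interpolation=cv2.INTER_CUBIC)
a=np.hstack([f(s["img"],310,90,120,90),f(t["img"],140,165,120,90)])
b=np.hstack([cv2.resize(p["img"],(400,250)) for p in(s,t)])
save({"img":np.vstack([a,b])},"c2.png"); st=sensors.state();print(st["ee_pos"],st["ee_rot"])
W,_=tester_model([509.7,280.3,-.24,1,1])
for z,n in((26,"slot"),(98,"top")):
  for y in(-46.5,46.5): print(n,y,proj(s,W(0,y,z)),proj(t,W(0,y,z)))
for n in("board","slot","lever_left_hinge","lever_right_hinge"):
    print(n,[[x["location"],round(x["score"],2)] for p in(s,t) for x in viewer.pinpoint(n,p)[:2]])
print("pred board",proj(s,[*st["ee_pos"][:2],st["ee_pos"][2]-111.5]))
E
```

```text
[510.4 280.9 243.3] [179.9  -0.1  76.2]
slot -46.5 [353.9 182.2] [230.4 231. ]
slot 46.5 [379.3 173. ] [194.7 223.3]
top -46.5 [355.1 162.3] [222.6 227.7]
top 46.5 [381.4 153.3] [184.3 219.5]
board [[[368.7, 148.7], 0.59], [[196.7, 221.6], 0.63]]
slot [[[369.7, 176.1], 0.55], [[214.8, 229.0], 0.67]]
lever_left_hinge [[[385.6, 147.9], 0.63]]
lever_right_hinge [[[366.8, 184.1], 0.69], [[348.0, 161.3], 0.49], [[228.2, 226.6], 0.61]]
pred board [369.5 148.8]
```

View pics/c2.png

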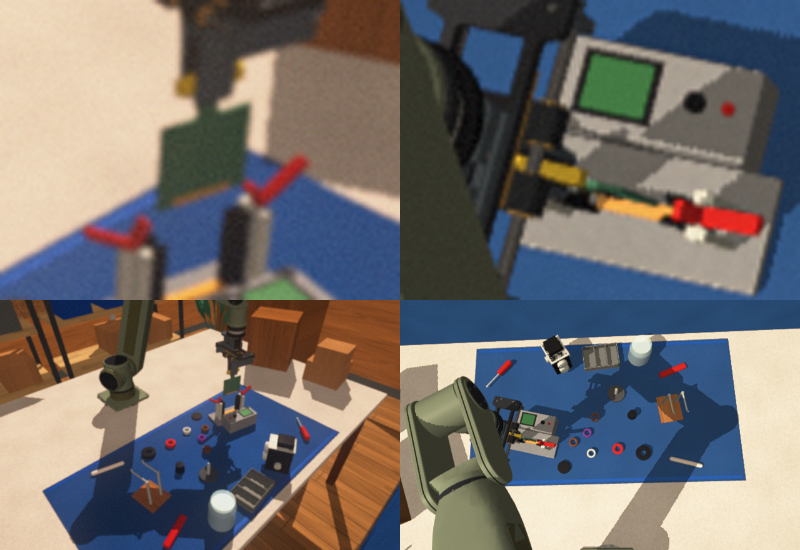

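```bash
python3 - <<'E'
from h import *
np.set_printoptions(precision=1,suppress=True)
s=viewer.grab_frame("scene");t=viewer.grab_frame("top");st=sensors.state();p0=st["ee_pos"]
W,_=tester_model([509.7,280.3,-.24,1,1])
print("hinges model",[proj(p,W(0,y,100)) for p in(s,t) for y in(-64,64)])
ax=np.array([.2377,.9713,0]); 
for y in(-45,45): print("board corner",proj(s,p0+ax*y-[0,0,111.5]))
hsv=cv2.cvtColor(s["img"],cv2.COLOR_RGB2HSV)
g=cv2.inRange(hsv,(50,60,20),(90,255,140)); k=np.zeros_like(g);k[118:156,350:392]=g[118:156,350:392]
n,l,q,c=cv2.connectedComponentsWithStats(k);i=1+np.argmax(q[1:,4]);print(q[i],c[i])
ys,xs=np.where(l==i)
for c_ in range(xs.min(),xs.max()+1,3): print(c_,ys[xs==c_].min(),ys[xs==c_].max(),end=' ; ')
# predicted card centroid
print("\npred card centre",proj(s,p0-[0,0,111.5-40]))
for x in range(342,396,2): print(x,s["img"][165,x],end='')
E
```

```text
hinges model [array([350. , 163.4]), array([386.2, 151.1]), array([229.7, 229.2]), array([176.9, 217.8])]
board corner [356.3 153.4]
board corner [382.1 144.8]
[376 128   5   7  15] [377.3 131.1]
376 128 133 ; 379 132 132 ; 
pred card centre [370.4 137.1]
342 [ 71  91 138]344 [ 79  87 117]346 [119  94  87]348 [128  89  80]350 [126  91  81]352 [168 148 130]354 [187 168 147]356 [78 68 61]358 [45 43 43]360 [ 54  67 103]362 [ 58  84 129]364 [ 62  84 133]366 [ 58  82 128]368 [ 59  83 133]370 [ 60  84 131]372 [ 57  82 131]374 [ 53  76 122]376 [44 44 63]378 [38 32 31]380 [45 41 41]382 [42 35 35]384 [85 75 72]386 [113 103  92]388 [125 113 103]390 [ 91  95 113]392 [ 53  81 130]394 [ 53  80 129]
```

```bash
python3 - <<'E'
from h import *
s=viewer.grab_frame("scene");t=viewer.grab_frame("top");p0=sensors.state()["ee_pos"]
W,_=tester_model([509.7,280.3,-.24,1,1])
def crop(p,x,y,k,w,h,pts):
    im=cv2.resize(p["img"][y:y+h,x:x+w],None,fx=k,fy=k,interpolation=cv2.INTER_CUBIC)
    for X,c in pts:
        u=(proj(p,X)-[x,y]+.5)*k; cv2.drawMarker(im,tuple(int(v) for v in u),c,cv2.MARKER_CROSS,9,1)
    return im
ax=np.array([.2377,.9713,0])
P=[(W(0,y,z),(255,0,255)) for y in(-46.5,46.5) for z in(12,98)]+[(W(a,b,12),(0,255,255)) for a in(-45,45) for b in(-95,95)]+[(W(0,y,100),(255,255,255)) for y in(-64,64)]
P+=[(p0+ax*y-[0,0,z],(255,255,0)) for y in(-45,45) for z in(111.5,31.5)]
im=np.hstack([crop(s,328,112,7,57,85,P),crop(t,190,205,6,66,99,P)[:595]])
print(im.shape);save({"img":im},"c3.png")
E
```

```text
Traceback (most recent call last):
ValueError: all the input array dimensions except for the concatenation axis must match exactly, but along dimension 0, the array at index 0 has size 595 and the array at index 1 has size 594
```

```bash
python3 - <<'E'
from h import *
s=viewer.grab_frame("scene");t=viewer.grab_frame("top");p0=sensors.state()["ee_pos"]
W,_=tester_model([509.7,280.3,-.24,1,1])
def crop(p,x,y,k,w,h,pts):
    im=cv2.resize(p["img"][y:y+h,x:x+w],None,fx=k,fy=k,interpolation=cv2.INTER_CUBIC)
    for X,c in pts:
        u=(proj(p,X)-[x,y]+.5)*k; cv2.drawMarker(im,tuple(int(v) for v in u),c,cv2.MARKER_CROSS,9,1)
    return im
ax=np.array([.2377,.9713,0])
P=[(W(0,y,z),(255,0,255)) for y in(-46.5,46.5) for z in(12,98)]+[(W(a,b,12),(0,255,255)) for a in(-45,45) for b in(-95,95)]+[(W(0,y,100),(255,255,255)) for y in(-64,64)]
P+=[(p0+ax*y-[0,0,z],(255,255,0)) for y in(-45,45) for z in(111.5,31.5)]
im=np.hstack([crop(s,328,112,7,66,85,P)[:594],crop(t,190,205,6,56,99,P)])
print(im.shape);save({"img":im},"c3.png")
E
```

```text
(594, 798, 3)
```

View pics/c3.png

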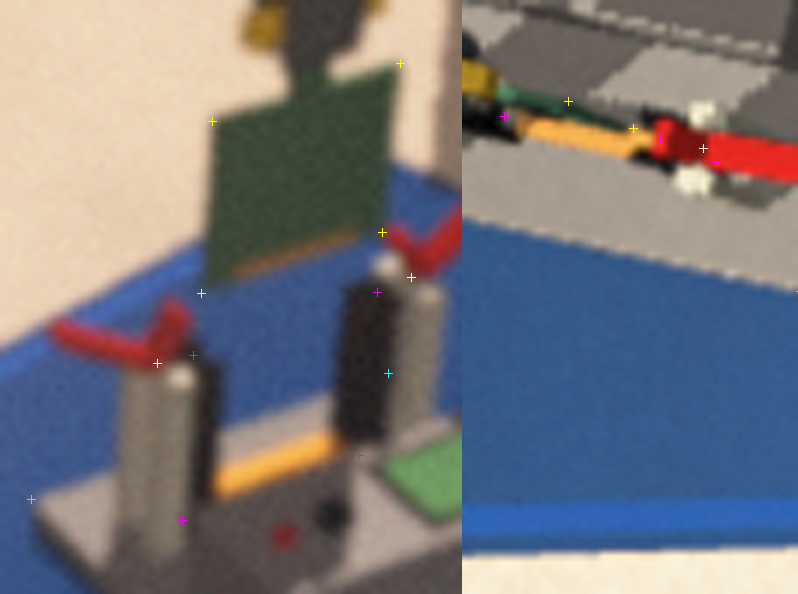

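step_arm --plan '[0, 0, 1.0, 0, 0, 0, 0, 0, 1.0, 0, 0, 0, 0, 0, 0.8, 0, 0, 0, 0, 0, 0, 0, 0, 0, 0, 0, 0, 0, 0, 0]'

```text
time_s: 19.3
ee_pos: [509.5, 280.8, 213.3]
ee_rot: [-179.9, 0.1, 76.2]
force: [-0.0, -0.8, -1.4]
gripper_width: 9.9
gripper_force: 25.0
```

step_arm --plan '[0, 0, 0.3, 0, 0, 0, 0, 0, 0.3, 0, 0, 0, 0, 0, 0, 0, 0, 0, 0, 0, 0, 0, 0, 0]'

```text
time_s: 19.63
ee_pos: [510.0, 281.0, 208.4]
ee_rot: [180.0, 0.0, 76.2]
force: [-0.2, 0.7, -1.6]
gripper_width: 9.8
gripper_force: 25.0
```

step_arm --plan '[0, 0, 0.3, 0, 0, 0, 0, 0, 0.2, 0, 0, 0, 0, 0, 0, 0, 0, 0, 0, 0, 0, 0, 0, 0]'

```text
time_s: 19.97
ee_pos: [509.9, 281.0, 203.3]
ee_rot: [-180.0, 0.0, 76.2]
force: [0.9, 0.6, -1.1]
gripper_width: 9.8
gripper_force: 25.0
```

step_arm --plan '[0, 0, 0.4, 0, 0, 0, 0, 0, 0.4, 0, 0, 0, 0, 0, 0, 0, 0, 0, 0, 0, 0, 0, 0, 0]'

```text
time_s: 20.3
ee_pos: [509.9, 280.9, 194.8]
ee_rot: [-180.0, 0.0, 76.3]
force: [1.5, -0.1, -2.3]
gripper_width: 9.6
gripper_force: 25.0
```

step_arm --plan '[0, 0, 0.5, 0, 0, 0, 0, 0, 0.5, 0, 0, 0, 0, 0, 0, 0, 0, 0, 0, 0, 0, 0, 0, 0]'

```text
time_s: 20.63
ee_pos: [509.9, 280.9, 184.8]
ee_rot: [-180.0, 0.0, 76.3]
force: [1.1, -1.3, -2.4]
gripper_width: 9.8
gripper_force: 25.0
```

step_arm --plan '[0, 0, 0.6, 0, 0, 0, 0, 0, 0.6, 0, 0, 0, 0, 0, 0.6, 0, 0, 0, 0, 0, 0.6, 0, 0, 0, 0, 0, 0.6, 0, 0, 0]'

```text
time_s: 21.05
ee_pos: [510.0, 280.9, 154.7]
ee_rot: [180.0, 0.0, 76.3]
force: [0.4, -0.5, 1.6]
gripper_width: 9.5
gripper_force: 25.0
```

step_arm --plan '[0, 0, 0.3, 0, 0, 0, 0, 0, 0.3, 0, 0, 0, 0, 0, 0, 0, 0, 0, 0, 0, 0, 0, 0, 0]'

```text
time_s: 21.38
ee_pos: [509.9, 280.9, 148.9]
ee_rot: [-180.0, 0.0, 76.3]
force: [1.0, -1.4, -3.4]
gripper_width: 9.8
gripper_force: 25.0
```

step_arm --plan '[0, 0, 0.2, 0, 0, 0, 0, 0, 0.2, 0, 0, 0, 0, 0, 0, 0, 0, 0, 0, 0, 0, 0, 0, 0]'

```text
time_s: 21.72
ee_pos: [510.0, 280.9, 145.3]
ee_rot: [180.0, 0.0, 76.3]
force: [-0.3, -2.2, -1.1]
gripper_width: 9.8
gripper_force: 25.0
```

step_arm --plan '[0, 0, 0.2, 0, 0, 0, 0, 0, 0.2, 0, 0, 0, 0, 0, 0, 0, 0, 0, 0, 0, 0, 0, 0, 0]'

```text
time_s: 22.05
ee_pos: [510.0, 280.9, 141.2]
ee_rot: [180.0, 0.0, 76.2]
force: [1.5, -4.0, -0.3]
gripper_width: 10.0
gripper_force: 25.0
```

step_arm --plan '[0, 0, 0.2, 0, 0, 0, 0, 0, 0, 0, 0, 0, 0, 0, 0, 0, 0, 0]'

```text
time_s: 22.3
ee_pos: [510.1, 280.9, 139.5]
ee_rot: [180.0, 0.0, 76.3]
force: [0.8, -4.3, 1.5]
gripper_width: 9.7
gripper_force: 25.0
```

step_arm --plan '[0, 0, 0, 0, 0, 0, 0, 0, 0, 0, 0, 0, 0, 0, 0, 0, 0, 0, 0, 0, 0, 0, 0, 0]' --hand 4

```text
time_s: 22.63
ee_pos: [509.9, 281.6, 139.3]
ee_rot: [-180.0, -0.0, 76.2]
force: [-0.2, -0.2, -0.1]
gripper_width: 33.7
gripper_force: 0.0
```

step_arm --plan '[0, 0, -1, 0, 0, 0, 0, 0, -2.5, 0, 0, 0, 0, 0, -2.5, 0, 0, 0, 0, 0, -2.5, 0, 0, 0, 0, 0, 0, 0, 0, 0]'

```text
time_s: 23.05
ee_pos: [512.5, 282.6, 230.7]
ee_rot: [179.5, -0.4, 76.2]
force: [0.5, 0.9, -0.0]
gripper_width: 40.3
gripper_force: 0.0
```

step_arm --plan '[3.6, 0, 0, 0, 0, 0, 3.6, 0, 0, 0, 0, 0, 3.6, 0, 0, 0, 0, 0, 0, 0, 0, 0, 0, 0, 0, 0, 0, 0, 0, 0]'

```text
time_s: 23.47
ee_pos: [535.4, 387.4, 223.6]
ee_rot: [-180.0, 0.0, 76.4]
force: [0.4, 0.2, 1.3]
gripper_width: 39.8
gripper_force: 0.0
```

```bash
python3 - <<'E'
from h import *
s=viewer.grab_frame("scene");t=viewer.grab_frame("top");st=sensors.state();print(st["ee_pos"],st["ee_rot"])
im=np.hstack([cv2.resize(p["img"][y:y+75,x:x+80],None,fx=5,fy=5,interpolation=cv2.INTER_CUBIC) for p,x,y in((s,328,118),(t,180,180))])
save({"img":im},"c4.png")
E
```

```text
[535.25897943 385.4169984  224.18069108] [-1.79970471e+02  6.65541772e-02  7.62603460e+01]
```

View pics/c4.png

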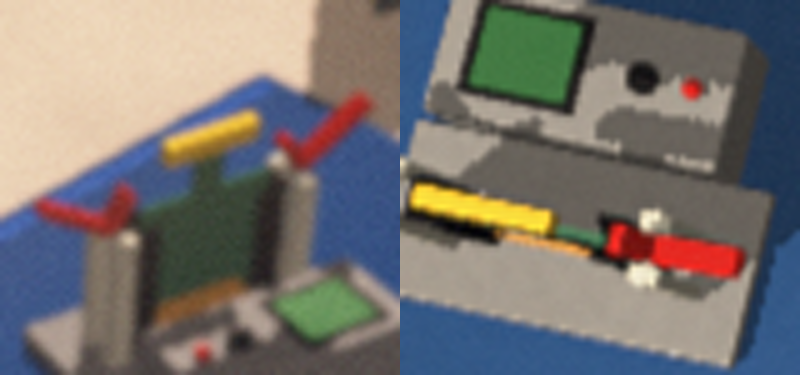

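step_arm --plan '[0, 0, 3, 0, 0, 0, 0, 0, 3, 0, 0, 0, 0, 0, 2, 0, 0, 0, 0, 0, 0, 0, 0, 0, 0, 0, 0, 0, 0, 0]'

```text
time_s: 23.98
ee_pos: [535.3, 384.6, 144.2]
ee_rot: [-179.9, 0.1, 76.2]
force: [-0.4, 0.3, -0.1]
gripper_width: 39.8
gripper_force: 0.0
```

step_arm --plan '[0, 0, 0.6, 0, 0, 0, 0, 0, 0.6, 0, 0, 0, 0, 0, 0, 0, 0, 0, 0, 0, 0, 0, 0, 0]'

```text
time_s: 24.32
ee_pos: [535.8, 385.9, 132.9]
ee_rot: [180.0, -0.0, 76.2]
force: [-0.1, 1.0, -0.3]
gripper_width: 40.0
gripper_force: 0.0
```

step_arm --plan '[0, 0, 0, 0, 0, 0, 0, 0, 0, 0, 0, 0, 0, 0, 0, 0, 0, 0, 0, 0, 0, 0, 0, 0]' --hand 0 --newtons 12

```text
time_s: 24.65
ee_pos: [535.8, 386.0, 132.6]
ee_rot: [180.0, -0.0, 76.3]
force: [-0.0, 0.3, -0.2]
gripper_width: 16.0
gripper_force: 0.0
```

step_arm --plan '[0, 0, 0, 0, 0, 0, -0.3, 0, -0.42, 0, 0, 0, -0.34, 0, -0.39, 0, 0, 0, 0, 0, 0, 0, 0, 0]'

```text
time_s: 24.98
ee_pos: [535.1, 379.3, 141.2]
ee_rot: [179.9, -0.0, 76.2]
force: [4.3, -1.1, -0.6]
gripper_width: 14.0
gripper_force: 12.0
```

step_arm --plan '[-0.38, 0, -0.35, 0, 0, 0, -0.41, 0, -0.31, 0, 0, 0, -0.44, 0, -0.27, 0, 0, 0, 0, 0, 0, 0, 0, 0]'

```text
time_s: 25.32
ee_pos: [532.2, 367.5, 150.9]
ee_rot: [179.9, -0.1, 76.2]
force: [4.9, -0.5, 1.1]
gripper_width: 14.0
gripper_force: 12.0
```

step_arm --plan '[-0.47, 0, -0.23, 0, 0, 0, -0.49, 0, -0.18, 0, 0, 0, -0.5, 0, -0.13, 0, 0, 0, 0, 0, 0, 0, 0, 0]'

```text
time_s: 25.65
ee_pos: [528.8, 354.0, 156.6]
ee_rot: [179.8, -0.2, 76.2]
force: [4.6, 0.9, 1.4]
gripper_width: 13.6
gripper_force: 12.0
```

step_arm --plan '[-0.51, 0, -0.08, 0, 0, 0, -0.52, 0, -0.03, 0, 0, 0, 0, 0, 0, 0, 0, 0, 0, 0, 0, 0, 0, 0]'

```text
time_s: 25.98
ee_pos: [526.5, 344.5, 158.0]
ee_rot: [179.8, -0.2, 76.2]
force: [4.6, 1.9, 4.2]
gripper_width: 13.8
gripper_force: 12.0
```

step_arm --plan '[-0.2, 0, 0, 0, 0, 0, -0.2, 0, 0, 0, 0, 0, 0, 0, 0, 0, 0, 0, 0, 0, 0, 0, 0, 0]' --newtons 20

```text
time_s: 26.32
ee_pos: [525.9, 341.7, 158.2]
ee_rot: [179.8, -0.3, 76.2]
force: [4.9, 3.5, 5.0]
gripper_width: 13.6
gripper_force: 20.0
```

step_arm --plan '[-0.2, 0, 0, 0, 0, 0, -0.1, 0, 0, 0, 0, 0, 0, 0, 0, 0, 0, 0, 0, 0, 0, 0, 0, 0]'

```text
time_s: 26.65
ee_pos: [525.2, 339.1, 158.2]
ee_rot: [179.8, -0.4, 76.2]
force: [4.4, 4.8, 4.3]
gripper_width: 13.6
gripper_force: 20.0
```

step_arm --plan '[-0.2, 0, 0, 0, 0, 0, -0.1, 0, 0, 0, 0, 0, 0, 0, 0, 0, 0, 0, 0, 0, 0, 0, 0, 0]'

```text
time_s: 26.98
ee_pos: [524.8, 337.2, 158.1]
ee_rot: [179.8, -0.5, 76.2]
force: [5.2, 7.9, 2.0]
gripper_width: 13.9
gripper_force: 20.0
```

```bash
python3 - <<'E'
from h import *
s=viewer.grab_frame("scene");t=viewer.grab_frame("top");st=sensors.state();print(st["ee_pos"],st["force"])
im=np.hstack([cv2.resize(p["img"][y:y+75,x:x+80],None,fx=5,fy=5,interpolation=cv2.INTER_CUBIC) for p,x,y in((s,328,110),(t,140,180))])
save({"img":im},"c5.png")
E
```

```text
[524.74232351 337.179266   158.08688988] [5.93031414 6.57732832 2.33826491]
```

View pics/c5.png

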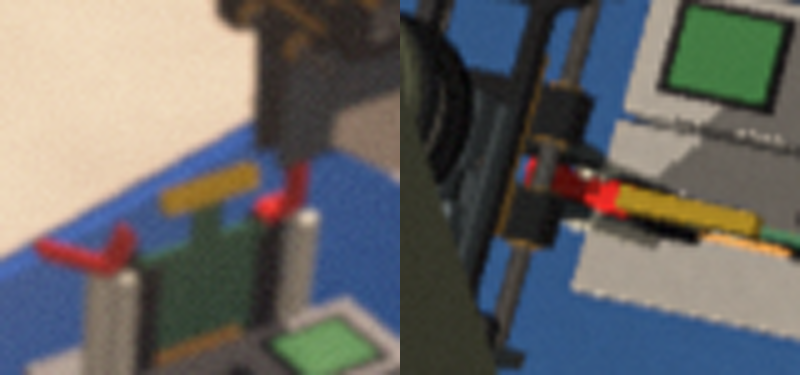

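step_arm --plan '[0, 0, 0, 0, 0, 0, 0, 0, 0, 0, 0, 0, 0, 0, 0, 0, 0, 0, 0, 0, -3.5, 0, 0, 0, 0, 0, -3, 0, 0, 0]' --hand 4

```text
time_s: 27.5
ee_pos: [520.9, 332.7, 219.9]
ee_rot: [-179.7, 0.3, 76.2]
force: [1.1, 0.4, -0.4]
gripper_width: 39.9
gripper_force: 0.0
```

step_arm --plan '[-3.3, 0, 0, 0, 0, 0, -3.3, 0, 0, 0, 0, 0, -3.3, 0, 0, 0, 0, 0, -3.3, 0, 0, 0, 0, 0, -3.4, 0, 0, 0, 0, 0]'

```text
time_s: 27.92
ee_pos: [481.5, 171.1, 220.6]
ee_rot: [-179.8, 0.1, 76.3]
force: [-0.9, -0.7, 0.6]
gripper_width: 39.8
gripper_force: 0.0
```

step_arm --plan '[0, 0, 0, 0, 0, 0, 0, 0, 0, 0, 0, 0, 0, 0, 0, 0, 0, 0]'

```text
time_s: 28.17
ee_pos: [483.2, 172.8, 221.2]
ee_rot: [-179.9, -0.0, 76.2]
force: [0.5, -0.6, -1.0]
gripper_width: 40.1
gripper_force: 0.0
```

step_arm --plan '[0.36, 0.1, 3, 0, 0, 0, 0, 0, 3, 0, 0, 0, 0, 0, 1.9, 0, 0, 0, 0, 0, 0, 0, 0, 0, 0, 0, 0, 0, 0, 0]'

```text
time_s: 28.58
ee_pos: [485.0, 176.8, 141.5]
ee_rot: [-179.9, 0.1, 76.3]
force: [0.4, 0.2, 1.0]
gripper_width: 40.0
gripper_force: 0.0
```

step_arm --plan '[0, 0, 0.5, 0, 0, 0, 0, 0, 0.5, 0, 0, 0, 0, 0, 0, 0, 0, 0, 0, 0, 0, 0, 0, 0]'

```text
time_s: 28.92
ee_pos: [485.5, 176.1, 132.8]
ee_rot: [180.0, -0.0, 76.3]
force: [0.5, 0.1, -0.2]
gripper_width: 40.1
gripper_force: 0.0
```

step_arm --plan '[0, 0, 0, 0, 0, 0, 0, 0, 0, 0, 0, 0, 0, 0, 0, 0, 0, 0, 0, 0, 0, 0, 0, 0, 0, 0, 0, 0, 0, 0]' --hand 0 --newtons 15

```text
time_s: 29.33
ee_pos: [485.7, 175.8, 132.6]
ee_rot: [179.9, -0.0, 76.3]
force: [1.2, -0.1, 1.0]
gripper_width: 14.1
gripper_force: 15.0
```

step_arm --plan '[0.3, 0, -0.42, 0, 0, 0, 0.34, 0, -0.39, 0, 0, 0, 0.38, 0, -0.35, 0, 0, 0, 0.41, 0, -0.31, 0, 0, 0, 0, 0, 0, 0, 0, 0]'

```text
time_s: 29.75
ee_pos: [489.2, 190.1, 147.8]
ee_rot: [179.9, 0.0, 76.3]
force: [1.5, -3.5, 1.4]
gripper_width: 13.8
gripper_force: 15.0
```

step_arm --plan '[0.44, 0, -0.27, 0, 0, 0, 0.47, 0, -0.23, 0, 0, 0, 0.49, 0, -0.18, 0, 0, 0, 0.5, 0, -0.13, 0, 0, 0, 0, 0, 0, 0, 0, 0]'

```text
time_s: 30.17
ee_pos: [493.6, 208.5, 156.0]
ee_rot: [179.9, 0.0, 76.3]
force: [1.2, -2.6, 2.6]
gripper_width: 13.8
gripper_force: 15.0
```

step_arm --plan '[0.51, 0, -0.08, 0, 0, 0, 0.52, 0, -0.03, 0, 0, 0, 0.2, 0, 0, 0, 0, 0, 0, 0, 0, 0, 0, 0, 0, 0, 0, 0, 0, 0]' --newtons 25

```text
time_s: 30.58
ee_pos: [496.3, 219.6, 157.1]
ee_rot: [179.9, 0.1, 76.3]
force: [0.3, -4.5, 3.6]
gripper_width: 13.5
gripper_force: 25.0
```

step_arm --plan '[0.2, 0, 0, 0, 0, 0, 0.2, 0, 0, 0, 0, 0, 0, 0, 0, 0, 0, 0, 0, 0, 0, 0, 0, 0]'

```text
time_s: 30.92
ee_pos: [497.2, 223.3, 157.1]
ee_rot: [179.9, 0.1, 76.3]
force: [1.2, -5.2, 3.7]
gripper_width: 13.5
gripper_force: 25.0
```

step_arm --plan '[0.2, 0, 0, 0, 0, 0, 0, 0, 0, 0, 0, 0, 0, 0, 0, 0, 0, 0]'

```text
time_s: 31.17
ee_pos: [497.4, 224.1, 157.1]
ee_rot: [179.9, 0.2, 76.3]
force: [1.1, -8.6, 3.7]
gripper_width: 13.7
gripper_force: 25.0
```

step_arm --plan '[0.2, 0, 0, 0, 0, 0, 0, 0, 0, 0, 0, 0, 0, 0, 0, 0, 0, 0]'

```text
time_s: 31.42
ee_pos: [497.5, 224.5, 157.0]
ee_rot: [180.0, 0.4, 76.3]
force: [0.8, -13.5, 5.8]
gripper_width: 13.6
gripper_force: 25.0
```

step_arm --plan '[0.2, 0, 0, 0, 0, 0, 0, 0, 0, 0, 0, 0, 0, 0, 0, 0, 0, 0]'

```text
time_s: 31.67
ee_pos: [497.5, 224.8, 157.0]
ee_rot: [180.0, 0.6, 76.4]
force: [-0.7, -17.5, 8.4]
gripper_width: 14.0
gripper_force: 25.0
```

step_arm --plan '[-0.4, 0, 0, 0, 0, 0, 0, 0, 0, 0, 0, 0, 0, 0, 0, 0, 0, 0, 0, 0, -3.0, 0, 0, 0, 0, 0, -3, 0, 0, 0]' --hand 4

```text
time_s: 32.08
ee_pos: [496.1, 226.5, 215.2]
ee_rot: [-179.7, 0.1, 76.3]
force: [0.7, 0.8, 0.2]
gripper_width: 39.5
gripper_force: 0.0
```

step_arm --plan '[3.9, 0, 0, 0, 0, 0, 3.9, 0, 0, 0, 0, 0, 3.9, 0, 0, 0, 0, 0, 0, 0, 0, 0, 0, 0, 0, 0, 0, 0, 0, 0]'

```text
time_s: 32.5
ee_pos: [524.9, 342.1, 215.3]
ee_rot: [-179.9, -0.0, 76.4]
force: [0.7, -0.1, -0.3]
gripper_width: 39.8
gripper_force: 0.0
```

```bash
python3 - <<'E'
from h import *
st=sensors.state();print(st["ee_pos"]); d=st["ee_pos"][:2]-[510,280.9]; print("y'",d@[.2377,.9713],"x'",d@[.9713,-.2377])
E
```

```text
[524.85939616 342.0857964  215.27320334]
y' 62.961842514831126 x' -0.11093231587237717
```

step_arm --plan '[0, 0, 3, 0, 0, 0, 0, 0, 2.6, 0, 0, 0, 0, 0, 0, 0, 0, 0, 0, 0, 0, 0, 0, 0]'

```text
time_s: 32.83
ee_pos: [524.3, 338.6, 159.3]
ee_rot: [-179.8, 0.1, 76.2]
force: [-0.2, -0.1, 0.6]
gripper_width: 40.0
gripper_force: 0.0
```

step_arm --plan '[0, 0, 0, 0, 0, 0, 0, 0, 0, 0, 0, 0, 0, 0, 0, 0, 0, 0, 0, 0, 0, 0, 0, 0, 0, 0, 0, 0, 0, 0]' --hand 0 --newtons 25

```text
time_s: 33.25
ee_pos: [525.7, 339.9, 161.5]
ee_rot: [179.9, -0.1, 76.2]
force: [-0.3, -0.2, 3.3]
gripper_width: 13.5
gripper_force: 25.0
```

step_arm --plan '[-0.2, 0, 0, 0, 0, 0, -0.2, 0, 0, 0, 0, 0, 0, 0, 0, 0, 0, 0, 0, 0, 0, 0, 0, 0]'

```text
time_s: 33.58
ee_pos: [525.6, 339.3, 161.5]
ee_rot: [179.9, -0.5, 76.2]
force: [0.3, 7.5, 0.9]
gripper_width: 13.5
gripper_force: 25.0
```

step_arm --plan '[-0.2, 0, 0, 0, 0, 0, -0.2, 0, 0, 0, 0, 0, 0, 0, 0, 0, 0, 0, 0, 0, 0, 0, 0, 0]'

```text
time_s: 33.92
ee_pos: [525.4, 338.6, 161.5]
ee_rot: [179.8, -0.9, 76.2]
force: [3.5, 17.4, -2.3]
gripper_width: 13.5
gripper_force: 25.0
```

step_arm --plan '[0.4, 0, 0, 0, 0, 0, 0, 0, 0, 0, 0, 0, 0, 0, 0, 0, 0, 0, 0, 0, -3.5, 0, 0, 0, 0, 0, -3.5, 0, 0, 0]' --hand 9

```text
time_s: 34.33
ee_pos: [523.0, 334.1, 228.4]
ee_rot: [-179.7, 0.3, 76.2]
force: [0.3, 1.1, 1.1]
gripper_width: 43.8
gripper_force: 0.0
```

step_arm --plan '[0, 0, 0, 0, 0, 0, 0, 0, 0, 0, 0, 0]'

```text
time_s: 34.5
ee_pos: [525.3, 335.6, 232.5]
ee_rot: [179.8, -0.1, 76.2]
force: [0.1, -0.4, -0.2]
gripper_width: 57.6
gripper_force: 0.0
```

```bash
cat >> h.py <<'E'
RED=[((0,150,90),(8,255,255)),((172,150,90),(180,255,255))]
def ringfit(p,mask,D,z0=3,h=16,x0=None):
    "fit ring centre xy: match silhouette centroid of outer cylinder (hull of mask)"
    n,l,st,c=cv2.connectedComponentsWithStats(mask)
    i=1+np.argmax(st[1:,4]); hull=cv2.convexHull(np.argwhere(l==i)[:,::-1].astype(np.float32))
    M=cv2.moments(hull); cen=np.array([M['m10'],M['m01']])/M['m00']
    a=np.linspace(0,2*np.pi,40)
    def f(q):
        P=np.array([proj(p,[q[0]+D/2*np.cos(t),q[1]+D/2*np.sin(t),z]) for z in(z0,z0+h) for t in a],np.float32)
        m=cv2.moments(cv2.convexHull(P)); return np.array([m['m10'],m['m01']])/m['m00']-cen
    X=atz(p,cen,z0+h/2)[:2] if x0 is None else x0
    return least_squares(f,X,diff_step=1e-4).x,cen,st[i]
def roi(m,x,y,r):
    k=np.zeros_like(m);k[y-r:y+r,x-r:x+r]=m[y-r:y+r,x-r:x+r];return k
def masks(p):
    h=cv2.cvtColor(p["img"],cv2.COLOR_RGB2HSV)
    red=cv2.inRange(h,(0,150,90),(8,255,255))|cv2.inRange(h,(172,150,90),(180,255,255))
    black=cv2.inRange(h,(0,0,0),(180,255,62)); sil=cv2.inRange(h,(0,0,120),(180,70,255))
    return dict(ring44=red,ring60=black,ring36=sil)
E
python3 - <<'E'
from h import *
np.set_printoptions(precision=1,suppress=True)
s=viewer.grab_frame("scene");t=viewer.grab_frame("top")
loc=dict(ring60=((237,244),(390,244)),ring44=((273,229),(348,238)),ring36=((299,209),(306,245)))
for n,D in(("ring60",60),("ring44",44),("ring36",36)):
    for p,u in zip((s,t),loc[n]):
        X,c,st=ringfit(p,roi(masks(p)[n],*u,18),D); print(n,X,c,st)
for n in("column","column_foot"):
    print(n,[x["location"] for p in(s,t) for x in viewer.pinpoint(n,p)[:1]])
im=np.hstack([cv2.resize(s["img"][y:y+75,x:x+80],None,fx=5,fy=5,interpolation=cv2.INTER_CUBIC) for x,y in((328,110),(300,240))]+[])
im2=np.hstack([cv2.resize(s["img"][200:255,220:320],(400,220),interpolation=cv2.INTER_CUBIC),cv2.resize(t["img"][215:270,290:410],(400,220),interpolation=cv2.INTER_CUBIC)])
save({"img":np.vstack([im,im2])},"c6.png");st=sensors.state();print(st["ee_pos"],st["ee_rot"])
E
```

```text
ring60 [ 458.7 -163.3] [237.1 245.7] [226 236  23  21 373]
ring60 [ 456.2 -159.5] [389.4 244. ] [378 232  24  25 393]
ring44 [473.6 -57.4] [272.6 229. ] [265 222  16  15 189]
ring44 [474.8 -57.2] [347.9 237.7] [340 229  17  18 191]
ring36 [455.6  51.7] [298.5 207.6] [292 202  14  13 131]
ring36 [460.  50.] [305.2 244.8] [298 238  15  15 128]
column [[332.9, 283.3], [343.0, 151.3]]
column_foot [[334.1, 277.8], [342.5, 148.3]]
[523.9 335.3 228.7] [-179.9    0.1   76.2]
```

View pics/c6.png

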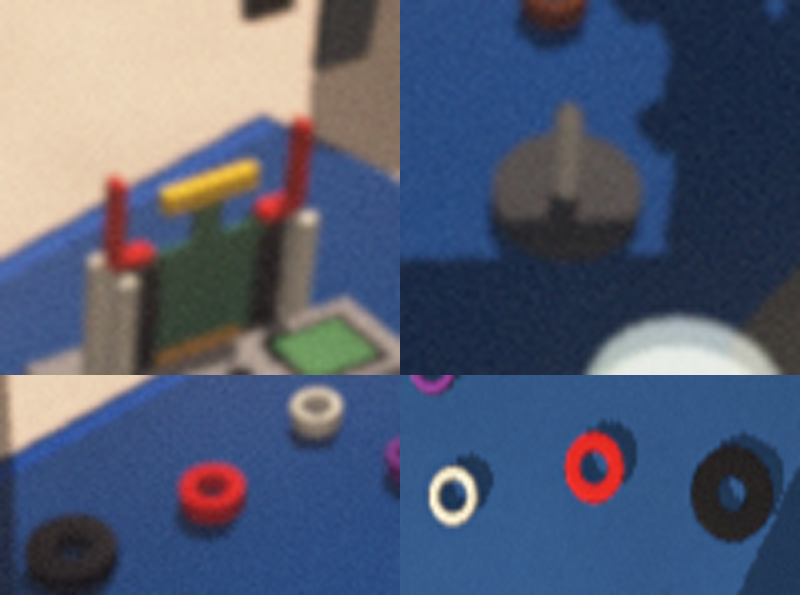

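```bash
python3 - <<'E'
from h import *
np.set_printoptions(precision=1,suppress=True)
s=viewer.grab_frame("scene");t=viewer.grab_frame("top")
for p,u in((s,(332,281)),(t,(345,151))):
    h=cv2.cvtColor(p["img"],cv2.COLOR_RGB2HSV); m=cv2.inRange(h,(0,0,20),(180,110,200))
    m=roi(cv2.morphologyEx(m,cv2.MORPH_OPEN,cv2.getStructuringElement(cv2.MORPH_ELLIPSE,(9,9))),*u,24)
    print(ringfit(p,m,72,3,12))
    a=np.linspace(0,6.28,30);P=np.array([proj(p,[706+36*np.cos(k),-58+36*np.sin(k),z]) for z in(3,15) for k in a]);print("pred bbox",P.min(0),P.max(0)-P.min(0), "post top",proj(p,[706,-58,71]))
im=np.hstack([cv2.resize(p["img"][y:y+50,x:x+50],None,fx=8,fy=8,interpolation=cv2.INTER_CUBIC) for p,x,y in((s,308,250),(t,320,125))]);save({"img":im},"c7.png")
E
```

```text
(array([705.3, -60. ]), array([332.9, 278.7]), array([318, 264,  31,  29, 662], dtype=int32))
pred bbox [318.6 265.1] [30.1 26.5] post top [334.2 260.4]
(array([705.8, -59.8]), array([345.3, 149.3]), array([332, 136,  28,  28, 605], dtype=int32))
pred bbox [330.8 135.3] [27.7 27.9] post top [345.4 141.5]
```

View pics/c7.png

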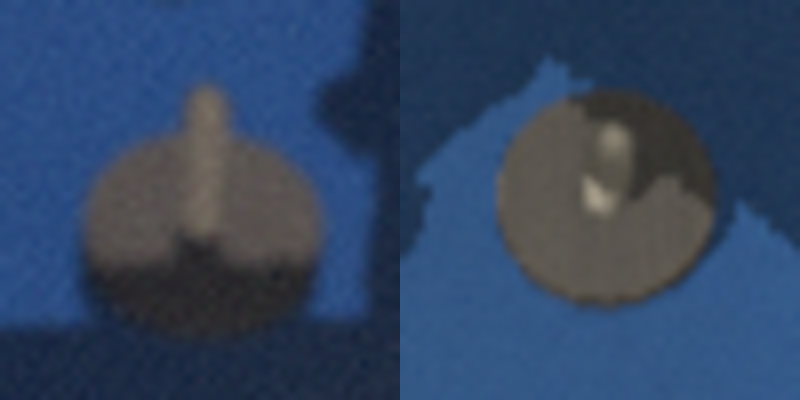

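step_arm --plan '[-3.83, 0.41, 0, 0, 0, 0, -3.83, 0.41, 0, 0, 0, 0, -3.83, 0.41, 0, 0, 0, 0, -3.83, 0.41, 0, 0, 0, 0, -3.83, 0.41, 0, 0, 0, 0]' --hand 9

```text
time_s: 35.32
ee_pos: [498.1, 143.3, 229.9]
ee_rot: [-180.0, 0.0, 76.3]
force: [1.0, -0.5, -1.2]
gripper_width: 90.0
gripper_force: 0.0
```

step_arm --plan '[-3.83, 0.41, 0, 0, 0, 0, -3.83, 0.41, 0, 0, 0, 0, -3.83, 0.41, 0, 0, 0, 0, -3.83, 0.41, 0, 0, 0, 0, -3.83, 0.41, 0, 0, 0, 0]'

```text
time_s: 35.73
ee_pos: [472.5, -47.7, 230.2]
ee_rot: [180.0, 0.0, 76.3]
force: [1.4, -0.9, 0.2]
gripper_width: 89.9
gripper_force: 0.0
```

step_arm --plan '[-3.83, 0.41, 0, 0, 0, 0, -3.83, 0.41, 0, 0, 0, 0, -3.83, 0.41, 0, 0, 0, 0, 0, 0, 0, 0, 0, 0, 0, 0, 0, 0, 0, 0]'

```text
time_s: 36.15
ee_pos: [457.4, -162.1, 229.9]
ee_rot: [-180.0, -0.0, 76.0]
force: [-0.7, -0.1, -0.6]
gripper_width: 89.8
gripper_force: 0.0
```

step_arm --plan '[0, 0, 4, 0, 0, 0, 0, 0, 4, 0, 0, 0, 0, 0, 4, 0, 0, 0, 0, 0, 0, 0, 0, 0, 0, 0, 0, 0, 0, 0]'

```text
time_s: 36.57
ee_pos: [457.0, -159.0, 109.3]
ee_rot: [-179.7, -0.0, 76.3]
force: [0.7, 0.6, 0.2]
gripper_width: 89.7
gripper_force: 0.0
```

```bash
python3 - <<'E'
from h import *
np.set_printoptions(precision=1,suppress=True)
st=sensors.state();print(st["ee_pos"],st["ee_rot"])
s=viewer.grab_frame("scene")
X,c,q=ringfit(s,roi(masks(s)["ring60"],237,244,18),60);print(X,c,q)
E
```

```text
[ 457.  -159.   109.3] [-179.7   -0.    76.3]
[ 447.7 -153.7] [237.6 241.7] [226 226  23  32 471]
```

step_arm --plan '[-0.15, 0, 3, 0, 0, 0, 0, 0, 3, 0, 0, 0, 0, 0, 1.5, 0, 0, 0, 0, 0, 0, 0, 0, 0, 0, 0, 0, 0, 0, 0]'

```text
time_s: 37.03
ee_pos: [459.4, -162.3, 37.1]
ee_rot: [179.8, 0.0, 76.3]
force: [0.6, -0.5, 0.4]
gripper_width: 89.9
gripper_force: 0.0
```

step_arm --plan '[0, 0, 0, 0, 0, 0, 0, 0, 0.7, 0, 0, 0, 0, 0, 0.5, 0, 0, 0, 0, 0, 0, 0, 0, 0, 0, 0, 0, 0, 0, 0]'

```text
time_s: 37.45
ee_pos: [457.4, -162.0, 23.3]
ee_rot: [-180.0, 0.0, 76.2]
force: [-0.2, -0.1, -0.4]
gripper_width: 89.9
gripper_force: 0.0
```

Tips at about 9 mm; lower a little more and grip.

step_arm --plan '[0, 0, 0.3, 0, 0, 0, 0, 0, 0, 0, 0, 0]'

```text
time_s: 37.62
ee_pos: [457.3, -161.9, 20.0]
ee_rot: [-180.0, 0.0, 76.2]
force: [-0.2, 0.1, -0.3]
gripper_width: 89.9
gripper_force: 0.0
```

step_arm --plan '[0, 0, 0, 0, 0, 0, 0, 0, 0, 0, 0, 0, 0, 0, 0, 0, 0, 0, 0, 0, 0, 0, 0, 0, 0, 0, 0, 0, 0, 0]' --hand 4 --newtons 20

```text
time_s: 38.03
ee_pos: [457.5, -162.0, 20.3]
ee_rot: [180.0, 0.0, 76.2]
force: [0.2, -0.1, 0.3]
gripper_width: 59.8
gripper_force: 11.1
```

step_arm --plan '[0, 0, 0, 0, 0, 0, 0, 0, 0, 0, 0, 0, 0, 0, 0, 0, 0, 0, 0, 0, 0, 0, 0, 0]'

```text
time_s: 38.37
ee_pos: [457.5, -162.0, 20.3]
ee_rot: [180.0, 0.0, 76.3]
force: [0.5, -0.7, 0.2]
gripper_width: 59.5
gripper_force: 20.0
```

step_arm --plan '[0, 0, -3.7, 0, 0, 0, 0, 0, -3.7, 0, 0, 0, 0, 0, -3.7, 0, 0, 0, 0, 0, 0, 0, 0, 0, 2.26, 3.1, 0, 0, 0, 0]'

```text
time_s: 38.78
ee_pos: [489.0, -148.7, 133.1]
ee_rot: [-179.9, 0.1, 76.1]
force: [-1.0, 0.2, -1.3]
gripper_width: 59.3
gripper_force: 20.0
```

step_arm --plan '[2.26, 3.1, 0, 0, 0, 0, 2.26, 3.1, 0, 0, 0, 0, 2.26, 3.1, 0, 0, 0, 0, 2.26, 3.1, 0, 0, 0, 0, 2.26, 3.1, 0, 0, 0, 0]'

```text
time_s: 39.2
ee_pos: [671.5, -73.5, 130.2]
ee_rot: [-179.9, 0.0, 76.3]
force: [0.5, 0.0, -0.2]
gripper_width: 59.3
gripper_force: 20.0
```

step_arm --plan '[2.26, 3.1, 0, 0, 0, 0, 0, 0, 0, 0, 0, 0, 0, 0, 0, 0, 0, 0, 0, 0, 0, 0, 0, 0, 0, 0, 0, 0, 0, 0]'

```text
time_s: 39.62
ee_pos: [704.5, -60.4, 130.7]
ee_rot: [-179.9, 0.0, 76.2]
force: [-0.1, -0.1, -0.3]
gripper_width: 59.1
gripper_force: 20.0
```

```bash
python3 - <<'E'
from h import *
np.set_printoptions(precision=1,suppress=True)
st=sensors.state();e=st["ee_pos"];print(e,st["ee_rot"])
s=viewer.grab_frame("scene");t=viewer.grab_frame("top")
z=e[2]-17.3
def crop(p,X):
    u=proj(p,X);x,y=int(u[0])-25,int(u[1])-25
    im=cv2.resize(p["img"][y:y+50,x:x+50],None,fx=8,fy=8,interpolation=cv2.INTER_CUBIC)
    a=np.linspace(0,6.28,60)
    for r,zz,c in((30,z,(0,255,0)),(30,z+16,(255,255,0)),(11,z,(0,255,0))):
        for k in a:
            v=(proj(p,[e[0]+r*np.cos(k),e[1]+r*np.sin(k),zz])-[x,y]+.5)*8; cv2.circle(im,tuple(int(q) for q in v),1,c,-1)
    for zz in(15,71):
        v=(proj(p,[705.6,-59.9,zz])-[x,y]+.5)*8; cv2.drawMarker(im,tuple(int(q) for q in v),(255,0,255),0,10,1)
    return im
save({"img":np.hstack([crop(p,[*e[:2],z-10]) for p in(s,t)])},"c8.png")
E
```

```text
[704.5 -60.4 130.7] [-179.9    0.    76.2]
```

View pics/c8.png

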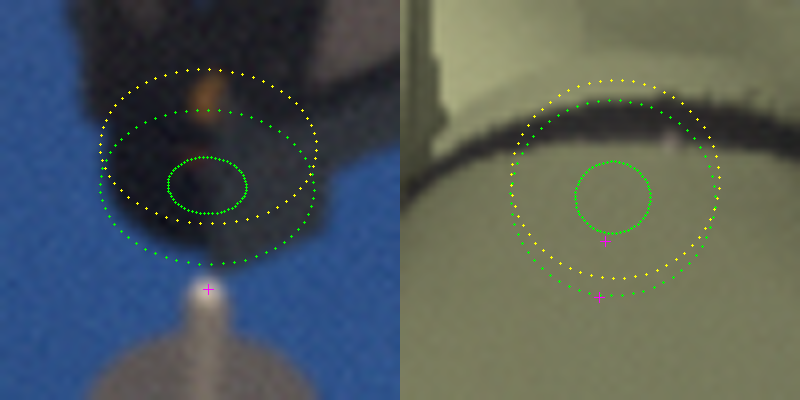

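step_arm --plan '[0.07, 0.1, 1.5, 0, 0, 0, 0, 0, 1.5, 0, 0, 0, 0, 0, 0.7, 0, 0, 0, 0, 0, 0, 0, 0, 0, 0, 0, 0, 0, 0, 0]'

```text
time_s: 40.13
ee_pos: [706.6, -59.8, 94.4]
ee_rot: [-180.0, 0.0, 76.2]
force: [1.4, -0.1, -1.3]
gripper_width: 59.2
gripper_force: 20.0
```

step_arm --plan '[0, 0, 0.3, 0, 0, 0, 0, 0, 0.3, 0, 0, 0, 0, 0, 0, 0, 0, 0, 0, 0, 0, 0, 0, 0]'

```text
time_s: 40.47
ee_pos: [707.0, -59.5, 88.4]
ee_rot: [180.0, 0.0, 76.3]
force: [0.2, 0.4, -1.3]
gripper_width: 59.3
gripper_force: 20.0
```

step_arm --plan '[0, 0, 0.3, 0, 0, 0, 0, 0, 0.3, 0, 0, 0, 0, 0, 0, 0, 0, 0, 0, 0, 0, 0, 0, 0]'

```text
time_s: 40.8
ee_pos: [706.8, -59.5, 81.9]
ee_rot: [-180.0, 0.0, 76.2]
force: [-0.4, 0.2, -0.3]
gripper_width: 59.3
gripper_force: 20.0
```

step_arm --plan '[0, 0, 0.5, 0, 0, 0, 0, 0, 0.5, 0, 0, 0, 0, 0, 0.5, 0, 0, 0, 0, 0, 0.5, 0, 0, 0, 0, 0, 0, 0, 0, 0]'

```text
time_s: 41.22
ee_pos: [706.1, -59.4, 60.5]
ee_rot: [-179.8, 0.0, 76.2]
force: [0.1, 0.1, -1.2]
gripper_width: 58.8
gripper_force: 20.0
```

step_arm --plan '[0, 0, 0.6, 0, 0, 0, 0, 0, 0.6, 0, 0, 0, 0, 0, 0.6, 0, 0, 0, 0, 0, 0.6, 0, 0, 0, 0, 0, 0, 0, 0, 0]'

```text
time_s: 41.63
ee_pos: [706.0, -59.4, 36.3]
ee_rot: [-179.8, 0.0, 76.3]
force: [0.4, -0.1, -1.1]
gripper_width: 59.1
gripper_force: 20.0
```

step_arm --plan '[0, 0, 0.15, 0, 0, 0, 0, 0, 0, 0, 0, 0]'

```text
time_s: 41.8
ee_pos: [707.0, -59.5, 36.5]
ee_rot: [-180.0, 0.0, 76.2]
force: [-0.1, -0.3, -1.4]
gripper_width: 59.1
gripper_force: 20.0
```

step_arm --plan '[0, 0, 0.2, 0, 0, 0, 0, 0, 0.1, 0, 0, 0, 0, 0, 0, 0, 0, 0]'

```text
time_s: 42.05
ee_pos: [707.0, -59.5, 33.7]
ee_rot: [-180.0, 0.0, 76.2]
force: [0.7, -0.8, -1.1]
gripper_width: 59.4
gripper_force: 20.0
```

step_arm --plan '[0, 0, 0, 0, 0, 0, 0, 0, 0, 0, 0, 0, 0, 0, 0, 0, 0, 0, 0, 0, 0, 0, 0, 0, 0, 0, 0, 0, 0, 0]' --hand 8

```text
time_s: 42.47
ee_pos: [707.1, -59.5, 34.0]
ee_rot: [180.0, 0.0, 76.3]
force: [-0.2, 0.2, -0.1]
gripper_width: 79.8
gripper_force: 0.0
```

step_arm --plan '[0, 0, -3.5, 0, 0, 0, 0, 0, -3.5, 0, 0, 0, 0, 0, -2.5, 0, 0, 0, 0, 0, 0, 0, 0, 0, 0, 0, 0, 0, 0, 0]'

```text
time_s: 42.88
ee_pos: [708.0, -59.6, 131.0]
ee_rot: [179.8, -0.0, 76.2]
force: [-1.1, -0.9, -1.2]
gripper_width: 80.0
gripper_force: 0.0
```

```bash
python3 - <<'E'
from h import *
np.set_printoptions(precision=1,suppress=True)
s=viewer.grab_frame("scene");t=viewer.grab_frame("top")
loc=dict(ring44=((273,229),(348,238)),ring36=((299,209),(306,245)))
for n,D in(("ring44",44),("ring36",36)):
    for p,u in zip((s,t),loc[n]):
        try: print(n,*ringfit(p,roi(masks(p)[n],*u,18),D))
        except Exception as e: print(n,e)
print(ringfit(s,roi(masks(s)["ring60"],333,277,20),60,15)); print(sensors.state()["ee_pos"])
E
```

```text
ring44 [473.8 -57.5] [272.6 229.1] [265 222  16  15 188]
ring44 attempt to get argmax of an empty sequence
ring36 [456.1  49.5] [298.  208.1] [292 202  13  13 118]
ring36 [459.3  38.7] [309.7 245. ] [295 227  29  36 977]
(array([720.8, -77.2]), array([332.5, 282.3]), array([319, 272,  28,  21, 342], dtype=int32))
[706.2 -59.4 127.6]
```

step_arm --plan '[-0.89, -3.77, 0, 0, 0, 0, -0.89, -3.77, 0, 0, 0, 0, -0.89, -3.77, 0, 0, 0, 0, -0.89, -3.77, 0, 0, 0, 0, -0.89, -3.77, 0, 0, 0, 0]' --hand 7

```text
time_s: 43.4
ee_pos: [510.1, -57.6, 126.7]
ee_rot: [-179.8, 0.0, 76.3]
force: [0.2, 0.4, 0.4]
gripper_width: 70.0
gripper_force: 0.0
```

step_arm --plan '[-0.89, -3.77, 0, 0, 0, 0, 0, 0, 0, 0, 0, 0, 0, 0, 0, 0, 0, 0, 0, 0, 2, 0, 0, 0, 0, 0, 2, 0, 0, 0]'

```text
time_s: 43.82
ee_pos: [476.9, -57.8, 88.8]
ee_rot: [179.8, -0.0, 76.2]
force: [0.0, -0.0, 0.6]
gripper_width: 69.7
gripper_force: 0.0
```

step_arm --plan '[0, 0, 2, 0, 0, 0, 0, 0, 2, 0, 0, 0, 0, 0, 0, 0, 0, 0, 0, 0, 0, 0, 0, 0, 0, 0, 0, 0, 0, 0]'

```text
time_s: 44.23
ee_pos: [475.9, -57.7, 49.1]
ee_rot: [179.9, -0.0, 76.3]
force: [0.5, -0.3, -0.2]
gripper_width: 70.2
gripper_force: 0.0
```

step_arm --plan '[0, -0.15, 1.0, 0, 0, 0, 0, 0, 1.0, 0, 0, 0, 0, 0, 0.8, 0, 0, 0, 0, 0, 0, 0, 0, 0, 0, 0, 0, 0, 0, 0]'

```text
time_s: 44.65
ee_pos: [473.6, -57.3, 21.1]
ee_rot: [180.0, 0.0, 76.2]
force: [-0.8, 0.6, 0.3]
gripper_width: 69.8
gripper_force: 0.0
```

step_arm --plan '[0, 0, 0, 0, 0, 0, 0, 0, 0, 0, 0, 0, 0, 0, 0, 0, 0, 0, 0, 0, 0, 0, 0, 0, 0, 0, 0, 0, 0, 0]' --hand 3 --newtons 20

```text
time_s: 45.07
ee_pos: [473.6, -57.3, 21.1]
ee_rot: [179.9, -0.0, 76.2]
force: [0.4, 0.3, 1.7]
gripper_width: 42.7
gripper_force: 20.0
```

step_arm --plan '[0, 0, 0, 0, 0, 0, 0, 0, 0, 0, 0, 0, 0, 0, 0, 0, 0, 0, 0, 0, 0, 0, 0, 0]'

```text
time_s: 45.4
ee_pos: [473.7, -57.3, 21.1]
ee_rot: [179.9, -0.0, 76.2]
force: [1.1, -0.4, 4.5]
gripper_width: 42.7
gripper_force: 20.0
```

step_arm --plan '[0, 0, -3.7, 0, 0, 0, 0, 0, -3.7, 0, 0, 0, 0, 0, -3.7, 0, 0, 0, 0, 0, 0, 0, 0, 0, 0.88, 3.77, 0, 0, 0, 0]'

```text
time_s: 45.82
ee_pos: [505.0, -57.1, 132.4]
ee_rot: [-179.6, 0.1, 76.2]
force: [-1.2, -0.0, 0.5]
gripper_width: 42.2
gripper_force: 20.0
```

step_arm --plan '[0.88, 3.77, 0, 0, 0, 0, 0.88, 3.77, 0, 0, 0, 0, 0.88, 3.77, 0, 0, 0, 0, 0.88, 3.77, 0, 0, 0, 0, 0.88, 3.77, 0, 0, 0, 0]'

```text
time_s: 46.23
ee_pos: [706.3, -59.6, 130.1]
ee_rot: [-179.9, 0.0, 76.3]
force: [1.5, -1.3, -0.0]
gripper_width: 42.3
gripper_force: 20.0
```

step_arm --plan '[0, 0, 0, 0, 0, 0, 0, 0, 0, 0, 0, 0, 0, 0, 0, 0, 0, 0]'

```text
time_s: 46.48
ee_pos: [703.9, -59.5, 130.0]
ee_rot: [-179.8, 0.0, 76.3]
force: [0.4, -0.0, 0.1]
gripper_width: 42.5
gripper_force: 20.0
```

```bash
python3 - <<'E'
from h import *
np.set_printoptions(precision=1,suppress=True)
st=sensors.state();e=st["ee_pos"];print(e,st["ee_rot"],st["gripper_width"])
s=viewer.grab_frame("scene")
z=e[2]-18.1
u=proj(s,[*e[:2],z-10]);x,y=int(u[0])-25,int(u[1])-20
im=cv2.resize(s["img"][y:y+50,x:x+50],None,fx=8,fy=8,interpolation=cv2.INTER_CUBIC)
for r,zz,c in((22,z,(0,255,0)),(22,z+16,(255,255,0)),(11,z,(0,255,0))):
    for k in np.linspace(0,6.28,60):
        v=(proj(s,[e[0]+r*np.cos(k),e[1]+r*np.sin(k),zz])-[x,y]+.5)*8; cv2.circle(im,tuple(int(q) for q in v),1,c,-1)
save({"img":im},"c9.png")
E
```

```text
[703.9 -59.5 130. ] [-179.8    0.    76.3] 42.47037208389917
```

View pics/c9.png

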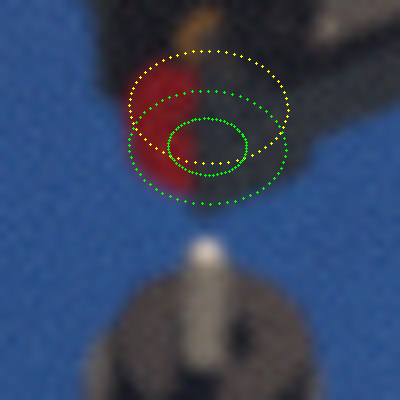

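step_arm --plan '[0.1, 0.22, 1.5, 0, 0, 0, 0, 0, 1.5, 0, 0, 0, 0, 0, 0.7, 0, 0, 0, 0, 0, 0, 0, 0, 0, 0, 0, 0, 0, 0, 0]'

```text
time_s: 46.95
ee_pos: [706.9, -59.3, 95.1]
ee_rot: [-180.0, 0.0, 76.2]
force: [0.7, -0.2, -0.3]
gripper_width: 42.6
gripper_force: 20.0
```

step_arm --plan '[0, 0, 0.3, 0, 0, 0, 0, 0, 0.3, 0, 0, 0, 0, 0, 0, 0, 0, 0, 0, 0, 0, 0, 0, 0]'

```text
time_s: 47.28
ee_pos: [707.8, -59.3, 88.9]
ee_rot: [180.0, 0.0, 76.2]
force: [-0.9, -0.2, -0.7]
gripper_width: 42.5
gripper_force: 20.0
```

step_arm --plan '[0, 0, 0.3, 0, 0, 0, 0, 0, 0.3, 0, 0, 0, 0, 0, 0, 0, 0, 0, 0, 0, 0, 0, 0, 0]'

```text
time_s: 47.62
ee_pos: [707.6, -59.2, 82.3]
ee_rot: [-180.0, 0.0, 76.2]
force: [-0.0, 0.2, 0.3]
gripper_width: 42.6
gripper_force: 20.0
```

step_arm --plan '[0, 0, 0.5, 0, 0, 0, 0, 0, 0.5, 0, 0, 0, 0, 0, 0.5, 0, 0, 0, 0, 0, 0.5, 0, 0, 0, 0, 0, 0, 0, 0, 0]'

```text
time_s: 48.03
ee_pos: [706.8, -59.1, 61.0]
ee_rot: [-179.8, 0.0, 76.3]
force: [-0.6, 0.5, -0.5]
gripper_width: 42.7
gripper_force: 20.0
```

step_arm --plan '[0, 0, 0.5, 0, 0, 0, 0, 0, 0.4, 0, 0, 0, 0, 0, 0, 0, 0, 0, 0, 0, 0, 0, 0, 0]'

```text
time_s: 48.37
ee_pos: [707.6, -59.2, 53.4]
ee_rot: [-180.0, 0.0, 76.2]
force: [0.6, -0.1, -0.9]
gripper_width: 42.4
gripper_force: 20.0
```

step_arm --plan '[0, 0, 0.2, 0, 0, 0, 0, 0, 0, 0, 0, 0, 0, 0, 0, 0, 0, 0]'

```text
time_s: 48.62
ee_pos: [707.8, -59.2, 51.8]
ee_rot: [180.0, 0.0, 76.2]
force: [0.5, -0.4, 0.0]
gripper_width: 42.7
gripper_force: 20.0
```

Bottom near 33 mm; a touch lower, release, rise, and re-measure the silver ring.

step_arm --plan '[0, 0, 0.15, 0, 0, 0, 0, 0, 0, 0, 0, 0, 0, 0, 0, 0, 0, 0]'

```text
time_s: 48.87
ee_pos: [707.7, -59.2, 50.2]
ee_rot: [-180.0, 0.0, 76.2]
force: [0.4, -0.3, -1.3]
gripper_width: 42.6
gripper_force: 20.0
```

step_arm --plan '[0, 0, 0, 0, 0, 0, 0, 0, 0, 0, 0, 0, 0, 0, 0, 0, 0, 0, 0, 0, 0, 0, 0, 0, 0, 0, 0, 0, 0, 0]' --hand 6

```text
time_s: 49.28
ee_pos: [707.8, -59.3, 50.3]
ee_rot: [180.0, 0.0, 76.2]
force: [0.2, -0.2, 0.2]
gripper_width: 59.8
gripper_force: 0.0
```

step_arm --plan '[0, 0, -3.5, 0, 0, 0, 0, 0, -3.5, 0, 0, 0, 0, 0, -1, 0, 0, 0, 0, 0, 0, 0, 0, 0, 0, 0, 0, 0, 0, 0]'

```text
time_s: 49.7
ee_pos: [707.7, -59.2, 130.4]
ee_rot: [180.0, 0.0, 76.3]
force: [0.2, -0.2, -1.2]
gripper_width: 60.0
gripper_force: 0.0
```

```bash
python3 - <<'E'
from h import *
np.set_printoptions(precision=1,suppress=True)
s=viewer.grab_frame("scene")
print(ringfit(s,roi(masks(s)["ring36"],299,209,18),36)); print("red on post",ringfit(s,roi(masks(s)["ring44"],333,268,24),44,31)); print(sensors.state()["ee_pos"])
E
```

```text
(array([456.4,  50.6]), array([298.4, 207.9]), array([292, 202,  14,  13, 121], dtype=int32))
red on post (array([706.3, -59.5]), array([333.6, 270.2]), array([324, 262,  20,  18, 203], dtype=int32))
[706.9 -59.1 128.8]
```

step_arm --plan '[0.68, -3.83, 0, 0, 0, 0, 0.68, -3.83, 0, 0, 0, 0, 0.68, -3.83, 0, 0, 0, 0, 0.68, -3.83, 0, 0, 0, 0, 0.68, -3.83, 0, 0, 0, 0]'

```text
time_s: 50.17
ee_pos: [526.5, 19.8, 127.8]
ee_rot: [-179.7, 0.1, 76.2]
force: [-0.2, 0.4, 0.4]
gripper_width: 60.1
gripper_force: 0.0
```

step_arm --plan '[0.68, -3.83, 0, 0, 0, 0, 0.68, -3.83, 0, 0, 0, 0, 0, 0, 0, 0, 0, 0, 0, 0, 2, 0, 0, 0, 0, 0, 2, 0, 0, 0]'

```text
time_s: 50.58
ee_pos: [457.9, 51.0, 89.4]
ee_rot: [180.0, 0.0, 76.3]
force: [0.1, -0.9, -1.0]
gripper_width: 59.9
gripper_force: 0.0
```

step_arm --plan '[0, 0, 2, 0, 0, 0, 0, 0, 2, 0, 0, 0, 0, 0, 0, 0, 0, 0, 0, 0, 0, 0, 0, 0, 0, 0, 0, 0, 0, 0]'

```text
time_s: 51.0
ee_pos: [458.8, 50.7, 50.2]
ee_rot: [-180.0, 0.0, 76.2]
force: [-1.1, 0.5, -0.0]
gripper_width: 59.9
gripper_force: 0.0
```

step_arm --plan '[0, -0.1, 1.0, 0, 0, 0, 0, 0, 1.0, 0, 0, 0, 0, 0, 0.95, 0, 0, 0, 0, 0, 0, 0, 0, 0, 0, 0, 0, 0, 0, 0]'

```text
time_s: 51.42
ee_pos: [458.2, 51.0, 21.4]
ee_rot: [180.0, -0.0, 76.2]
force: [0.3, 0.1, 0.5]
gripper_width: 60.0
gripper_force: 0.0
```

step_arm --plan '[0, 0, 0, 0, 0, 0, 0, 0, 0, 0, 0, 0, 0, 0, 0, 0, 0, 0, 0, 0, 0, 0, 0, 0, 0, 0, 0, 0, 0, 0]' --hand 2.5 --newtons 20

```text
time_s: 51.83
ee_pos: [458.2, 51.0, 21.2]
ee_rot: [179.9, -0.0, 76.3]
force: [-0.1, -0.5, 3.3]
gripper_width: 34.8
gripper_force: 20.0
```

step_arm --plan '[0, 0, 0, 0, 0, 0, 0, 0, 0, 0, 0, 0, 0, 0, 0, 0, 0, 0, 0, 0, 0, 0, 0, 0]'

```text
time_s: 52.17
ee_pos: [458.2, 51.0, 21.2]
ee_rot: [179.9, -0.0, 76.3]
force: [0.6, -0.7, 5.2]
gripper_width: 34.8
gripper_force: 20.0
```

step_arm --plan '[0, 0, -3.7, 0, 0, 0, 0, 0, -3.7, 0, 0, 0, 0, 0, -3.7, 0, 0, 0, 0, 0, 0, 0, 0, 0, -0.69, 3.81, 0, 0, 0, 0]'

```text
time_s: 52.58
ee_pos: [488.1, 36.7, 133.1]
ee_rot: [-179.8, -0.0, 76.4]
force: [-0.6, -0.3, 0.0]
gripper_width: 35.1
gripper_force: 20.0
```

step_arm --plan '[-0.69, 3.81, 0, 0, 0, 0, -0.69, 3.81, 0, 0, 0, 0, -0.69, 3.81, 0, 0, 0, 0, -0.69, 3.81, 0, 0, 0, 0, -0.69, 3.81, 0, 0, 0, 0]'

```text
time_s: 53.0
ee_pos: [670.8, -44.4, 130.5]
ee_rot: [-179.9, 0.0, 76.2]
force: [0.5, -0.4, -0.6]
gripper_width: 34.6
gripper_force: 20.0
```

step_arm --plan '[-0.69, 3.81, 0, 0, 0, 0, 0, 0, 0, 0, 0, 0, 0, 0, 0, 0, 0, 0, 0, 0, 0, 0, 0, 0]'

```text
time_s: 53.33
ee_pos: [704.0, -59.1, 130.2]
ee_rot: [-179.8, 0.0, 76.2]
force: [-0.2, -0.4, -0.3]
gripper_width: 35.0
gripper_force: 20.0
```

```bash
python3 - <<'E'
from h import *
np.set_printoptions(precision=1,suppress=True)
st=sensors.state();e=st["ee_pos"];print(e,st["ee_rot"],st["gripper_width"])
s=viewer.grab_frame("scene");z=e[2]-18.2
u=proj(s,[*e[:2],z-10]);x,y=int(u[0])-25,int(u[1])-20
im=cv2.resize(s["img"][y:y+60,x:x+50],None,fx=8,fy=8,interpolation=cv2.INTER_CUBIC)
for X,r,zz,c in((e,18,z,(0,255,0)),(e,18,z+16,(255,255,0)),(e,11,z,(0,255,0)),([706,-59.6],22,47,(0,255,255)),([706,-59.6],30,15,(0,255,255))):
    for k in np.linspace(0,6.28,60):
        v=(proj(s,[X[0]+r*np.cos(k),X[1]+r*np.sin(k),zz])-[x,y]+.5)*8; cv2.circle(im,tuple(int(q) for q in v),1,c,-1)
save({"img":im},"c10.png")
E
```

```text
[704.  -59.1 130.2] [-179.8    0.    76.2] 34.988652900638094
```

View pics/c10.png

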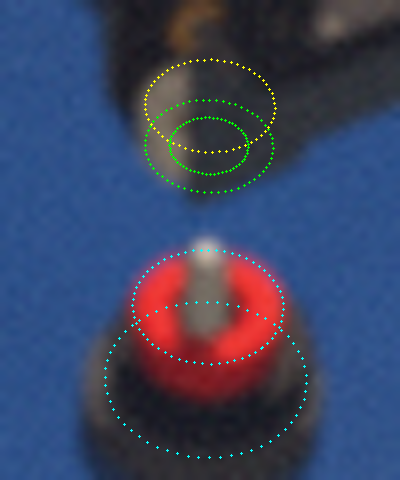

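step_arm --plan '[0.12, 0.2, 1.5, 0, 0, 0, 0, 0, 1.5, 0, 0, 0, 0, 0, 0.7, 0, 0, 0, 0, 0, 0, 0, 0, 0, 0, 0, 0, 0, 0, 0]'

```text
time_s: 53.8
ee_pos: [706.8, -58.2, 95.0]
ee_rot: [-180.0, 0.0, 76.3]
force: [-0.5, -0.1, 0.2]
gripper_width: 34.4
gripper_force: 20.0
```

step_arm --plan '[0, 0, 0.3, 0, 0, 0, 0, 0, 0.3, 0, 0, 0, 0, 0, 0, 0, 0, 0, 0, 0, 0, 0, 0, 0]'

```text
time_s: 54.13
ee_pos: [707.5, -58.7, 88.9]
ee_rot: [180.0, 0.0, 76.2]
force: [-0.1, 0.0, 0.0]
gripper_width: 34.8
gripper_force: 20.0
```

step_arm --plan '[0, 0, 0.3, 0, 0, 0, 0, 0, 0.3, 0, 0, 0, 0, 0, 0, 0, 0, 0, 0, 0, 0, 0, 0, 0]'

```text
time_s: 54.47
ee_pos: [707.3, -58.7, 82.3]
ee_rot: [-180.0, 0.0, 76.2]
force: [0.6, -0.9, -0.1]
gripper_width: 34.6
gripper_force: 20.0
```

step_arm --plan '[0, 0, 0.3, 0, 0, 0, 0, 0, 0.3, 0, 0, 0, 0, 0, 0, 0, 0, 0, 0, 0, 0, 0, 0, 0]'

```text
time_s: 54.8
ee_pos: [707.3, -58.6, 76.3]
ee_rot: [-180.0, 0.0, 76.2]
force: [-0.1, 0.2, 0.0]
gripper_width: 34.5
gripper_force: 20.0
```

step_arm --plan '[0, 0, 0.5, 0, 0, 0, 0, 0, 0.5, 0, 0, 0, 0, 0, 0, 0, 0, 0, 0, 0, 0, 0, 0, 0]'

```text
time_s: 55.13
ee_pos: [707.2, -58.6, 66.2]
ee_rot: [-179.9, 0.0, 76.2]
force: [-0.2, 0.3, -0.3]
gripper_width: 34.7
gripper_force: 20.0
```

step_arm --plan '[0, 0, 0, 0, 0, 0, 0, 0, 0, 0, 0, 0, 0, 0, 0, 0, 0, 0, 0, 0, 0, 0, 0, 0, 0, 0, 0, 0, 0, 0]' --hand 6

```text
time_s: 55.55
ee_pos: [707.6, -58.7, 66.9]
ee_rot: [180.0, 0.0, 76.2]
force: [-0.4, 0.1, 0.1]
gripper_width: 59.8
gripper_force: 0.0
```

step_arm --plan '[0, 0, -3.5, 0, 0, 0, 0, 0, -3.5, 0, 0, 0, 0, 0, -3.5, 0, 0, 0, 0, 0, -3.5, 0, 0, 0, 0, 0, 0, 0, 0, 0]'

```text
time_s: 55.97
ee_pos: [711.1, -59.0, 216.1]
ee_rot: [179.1, -0.1, 76.2]
force: [0.6, 0.2, 1.8]
gripper_width: 59.8
gripper_force: 0.0
```

step_arm --plan '[0, -3.5, 0, 0, 0, 0, 0, -3.5, 0, 0, 0, 0, 0, -3.5, 0, 0, 0, 0, 0, -3.5, 0, 0, 0, 0, 0, 0, 0, 0, 0, 0]'

```text
time_s: 56.38
ee_pos: [564.0, -24.0, 206.1]
ee_rot: [-179.5, 0.1, 76.3]
force: [-1.5, -0.8, -1.1]
gripper_width: 59.8
gripper_force: 0.0
```

```bash
python3 - <<'E'
from h import *
s=viewer.grab_frame("scene");print(sensors.state()["ee_pos"])
f=lambda x,y:cv2.resize(s["img"][y:y+75,x:x+75],(400,400),interpolation=cv2.INTER_CUBIC)
save({"img":np.hstack([f(328,115),f(296,235)])},"c11.png")
E
```

```text
[568.16442092 -24.69629032 206.89900707]
```

View pics/c11.png

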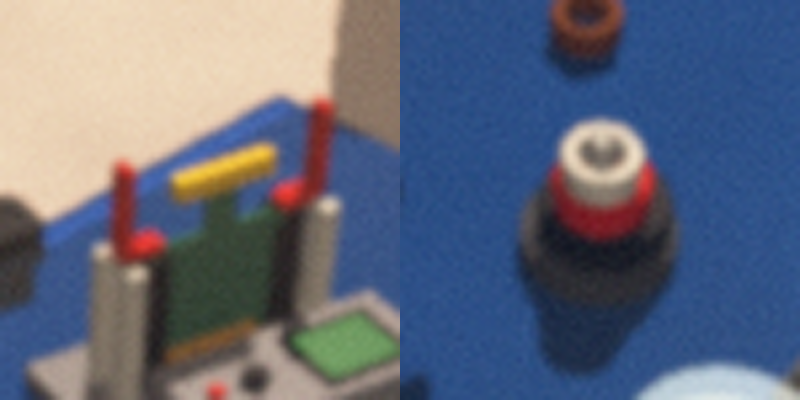

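The picture shows both levers upright with the board seated (left crop). The black, red and silver rings are stacked flat on the post (right crop). Handing in.

```bash
python3 -c "
from workcell import env
print(env.job_done())"
```

```text
the job is handed in; nothing more can be done
None
```

I handed the job in; the last picture before that shows the sensor board seated with both ejector levers fully in, and the black, red and silver rings lying flat on the post with the widest at the bottom (no brass ring was on the mat).

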